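# Put four swapped reagent bottles back into their colour-coded dosing stands

### The arm

A 6-joint arm with a two-finger parallel gripper is mounted at the origin on a cart in front of the work surface, level with it; the furniture and walls round the work are solid. World frame = base frame: x ahead of the robot, y to its left, z up, the work surface at z = 0. Lengths are in m, angles in rad, forces in N, time in s.
With the tool pointing down it reaches from about 0.375 to 0.925 m from the base axis. Payload 5.7 kg.
Tool frame: the origin (TCP) lies between the finger pads; the fingertips stand 22 mm ahead of it and the grasp point (between the pads) lies 3 mm ahead of it; y points along the fingers, z is the direction in which the jaws open and shut, and the axes are right-handed (so a half turn about y gives the same grasp; the last joint's range is limited). The gripper opens to 88 mm and grips with 3 to 60 N. Pads are 20 mm wide; open, the fingers measure 115 mm over their backs; the gripper's body (75 mm by 178 mm) begins 61 mm behind the grasp point.
Start: joints at [-1.398, 0.359, 1.51, -0, 1.272, -0.115], TCP at [0.17, -0.575, 0.245] pointing down, gripper open.
Joint ranges: [-2.97, 2.97], [-1.01, 2.36], [0.21, 2.38], [-0.96, 4.11], [0.2, 2.71], [-2.98, 2.98]. Speed limits (rad/s): [2.39, 2.39, 3.14, 3.14, 3.14, 3.14].

### API

Orientations are given as a unit quaternion [w, x, y, z].
In Python, from plant import bot gives the robot as it stands.
- The arm moves only by the tool arm_command, never from a script. Its argument "motion" is one flat list of numbers, 7 for each row, row after row: the shift along the tool's x, y, z normalised to -1 to 1, where 1 is 50 cm, then the turn, a rotation vector about the tool's x, y, z normalised to -1 to 1, where 1 is 1.5 rad, then the closure, from 0 (fully open) to 1 (shut). A call has exactly 8 rows; each row is the pose to reach, as a shift and turn from the pose measured when the call began, along the tool's axes at that moment; what a row does not reach only later rows make up. A row lasts 1/12 s, in which the tool goes at most 41.7 mm and 7.16 degrees, less where a joint would pass 70% of its speed; a pose out of reach is approached as far as the arm can. A call with a number of a shift or a turn outside -1 to 1 is refused whole. A call with a gripper value outside its range is refused whole. The fingers move at their own pace and stop on an object; the grip force is fixed at half the most. Time passes only in rows, so rows that repeat a pose let the fingers close, or fill a call up. It gives the time, the measured TCP pose, the force and the opening at its end, in the units of the state.
- bot.state(): the state, without advancing time (a new reading comes with each control period).
- bot.get_image(name): name is "scene" or "side" or "wrist"; returns a dict with "color" (384x512x3 uint8, red, green, blue), "z_map" (384x512 float32, m along the optical axis (not along the pixel's ray), 0 where there is no reading), "K" (3x3 intrinsics, pixels), "R" (3x3) and "t" (3): a world point X has camera coordinates R X + t; the wrist camera has in their place "T_tool_cam" (4x4, takes a point from camera to tool coordinates, whose origin is the TCP and whose axes are the tool frame's). Camera axes: x right, y down, z forward; pixel columns grow to the right and rows downward; lengths in m; the calibration is good to about 2 mm. The wrist camera is an equidistant fisheye: a pixel r from the principal point sees the ray r / f radians off the axis. A picture is of the moment at which its call begins: read the wrist's pose just before it.
- bot.sign_off(): hands the job in, once; it reports no verdict.
The state is a dict: "clock": time; "q": joint angles; "joint_velocities": joint speeds; "tau": joint torques, N m; "ee_pos": TCP position; "ee_rot": TCP orientation; "force": force on the tool from outside, world axes, zero at the start; "moment": the same for the moment, N m; "gripper_width": finger opening in m.
Only numpy, scipy, OpenCV 4.12 (cv2) and the standard library are available. Lean on these libraries where they do the work, as an engineer would, in place of code of your own. Each camera call takes 0.05 s, during which the arm holds its last target.

### The job

After cleaning, the four reagent bottles of the dosing line were all put back into the wrong dosing stands. Put every one of them into the stand whose collar has the colour of its cap (red, blue, white, black), lowered, not dropped, right down into the drip tray and upright; the stand with the yellow collar is the spare: use it for parking on the way and leave it empty. The bottles drip, so never set one down on the bare worktop or tip one over, and leave the glass beaker beside the stands where it is.

Things in the scene. Friction and masses are not known exactly. Their poses are not given: they have to be found in the camera images.
- bottle_red: white plastic bottle with a RED screw cap, body 61 mm in diameter, 120 mm tall in all (0.3 kg). Origin: centre of its underside; z up along its axis. All four caps are 46 mm in diameter, the top 24 mm of the bottle, fixed to it: grip round the cap from above; below the cap the shoulder widens to the body
- bottle_blue: translucent whitish bottle with a BLUE screw cap, body 65 mm in diameter, 142 mm tall in all (0.38 kg); cap 46 mm in diameter, 24 mm high. Origin: centre of its underside; z up
- bottle_white: white plastic bottle with a WHITE screw cap, body 61 mm in diameter, 130 mm tall in all (0.22 kg); cap 46 mm in diameter, 24 mm high. Origin: centre of its underside; z up
- bottle_black: amber-brown bottle with a BLACK screw cap, body 67 mm in diameter, 150 mm tall in all (0.42 kg); cap 46 mm in diameter, 24 mm high. Origin: centre of its underside; z up
- stand_red: dosing stand with a RED collar, fixed. Dark grey base plate 126 x 104 x 7 mm; on it a round grey drip tray, 89 mm wide inside, floor 9 mm and rim 17 mm above the worktop; over it a round level collar, 82 mm inside, 104 mm outside, top at 66 mm; 62 mm behind (own +x) a rod 88 mm high. Bottles go straight down through the collar. Origin: on the worktop under the axis of tray and collar; z up
- stand_blue: dosing stand with a BLUE collar, fixed; same shape and sizes as stand_red. Origin: on the worktop under the common axis of tray and collar; z up
- stand_white: dosing stand with a WHITE collar, fixed; same shape and sizes as stand_red. Origin: on the worktop under the common axis of tray and collar; z up
- stand_black: dosing stand with a BLACK collar, fixed; same shape and sizes as stand_red. Origin: on the worktop under the common axis of tray and collar; z up
- stand_spare: dosing stand with a YELLOW collar: the spare, empty at the start, fixed; same shape and sizes as stand_red. Origin: on the worktop under the common axis of tray and collar; z up
- glass_beaker: small glass beaker, 54 mm wide and 69 mm tall, standing by the stands on the worktop; to be left alone. Origin: about the centre of its underside
There are look-alikes about, which are no part of the job. What is shaped like the bottle_black but purple is not meant.

How it is judged:
By the outcome, as a careful person would: the job done as asked, in the order asked, and still so for the second after the job is handed in, with the robot touching nothing.
It also fails if it takes over 134 s, if anything falls off the work surface, if the arm or the gripper's body presses on something with over 40 N, if the wrist force passes 120 N, or if a joint passes its speed limit or range.

## Working session

There is one attempt and no reset: what is moved stays moved. The work goes in short steps, Python scripts to look and compute and a tool call to move; the robot and the scene stay as the last step left them, time stands still between calls to the robot, and variables do not carry over. Pictures are saved under pics/ and viewed, and the job is handed in when it is done.

Besides the shell and the picture viewer there is one more tool, called by a JSON object that holds its "fn" and its "kwargs". arm_command: Moves the arm, as the interface text tells. Scaled input: -1 to 1 covers 50 cm each way for a shift and 1.5 rad each way for a turn. Its arguments: {"type":"object","properties":{"motion":{"type":"array","items":{"type":"number"}}},"required":["motion"]}

```bash
ls; mkdir -p pics
python3 - <<'E'
from plant import bot
import cv2,numpy as np,pickle
s=bot.state();print(s)
for n in ["scene","side","wrist"]:
    im=bot.get_image(n);pickle.dump(im,open(f"pics/{n}0.pkl","wb"))
    cv2.imwrite(f"pics/{n}0.png",im["color"][:,:,::-1])
    print(n,im["K"],im.get("R"),im.get("t"),im.get("T_tool_cam"))
E
```

```text
pics
{'clock': 0.0, 'q': array([-1.39809730e+00,  3.59473871e-01,  1.51143374e+00, -1.20156819e-05,
        1.27247541e+00, -1.15120950e-01]), 'joint_velocities': array([ 1.59088741e-03,  2.60767909e-03,  1.74220053e-03,  5.66209549e-04,
        1.10392447e-06, -5.06167738e-05]), 'tau': array([ 3.60855884e-03, -5.15363503e+01, -2.70731342e+01,  6.79945503e-02,
        3.50638269e-02, -1.31468555e-04]), 'ee_pos': array([ 0.17018236, -0.57468508,  0.24382758]), 'ee_rot': array([ 0.10138777, -0.10143233,  0.70042944, -0.69916421]), 'force': array([0.39474713, 0.06805433, 0.31388236]), 'moment': array([ 0.01457072, -0.01544452, -0.00496915]), 'gripper_width': 0.08821532748361804}
scene [[486.59412685   0.         265.19052419]
 [  0.         486.59412685 188.81837013]
 [  0.           0.           1.        ]] [[-0.83815713 -0.54532243 -0.0107736 ]
 [-0.38682257  0.60823741 -0.69312016]
 [ 0.38452687 -0.57677613 -0.72074155]] [0.34274761 0.32883918 1.6015975 ] None
side [[376.40076795   0.         251.88839064]
 [  0.         376.40076795 183.06213437]
 [  0.           0.           1.        ]] [[ 0.13728256 -0.99037843 -0.01743771]
 [-0.41677929 -0.0417843  -0.90804686]
 [ 0.89858139  0.13192667 -0.41850548]] [-0.21322285  0.23261993  0.98249709] None
wrist [[297.31863964   0.         253.23572193]
 [  0.         297.31863964 192.46029185]
 [  0.           0.           1.        ]] None None [[-7.51904331e-04  9.68910394e-01  2.47410757e-01 -6.65607688e-02]
 [ 3.89992457e-04 -2.47410524e-01  9.68910667e-01 -1.41095479e-01]
 [ 9.99999641e-01  8.25016456e-04 -1.91838700e-04  3.03364364e-04]
 [ 0.00000000e+00  0.00000000e+00  0.00000000e+00  1.00000000e+00]]
```

View pics/scene0.png

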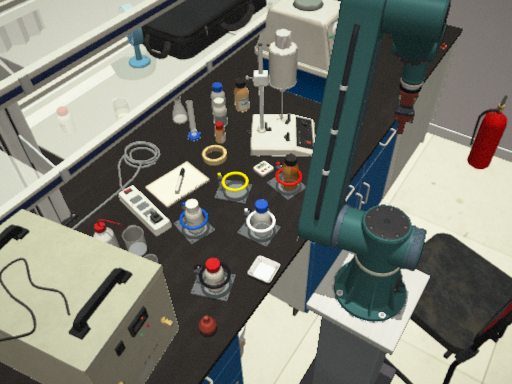

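View pics/side0.png

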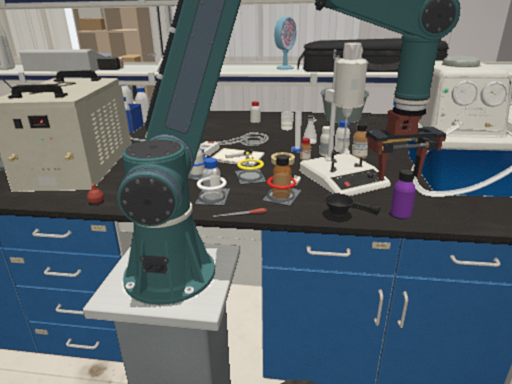

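View pics/wrist0.png

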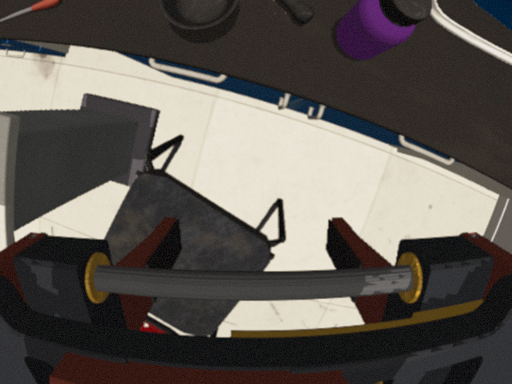

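Run:
```python
import cv2
a=cv2.imread("pics/scene0.png");cv2.imwrite("pics/s0z.png",cv2.resize(a[140:340,90:320],None,fx=3.4,fy=3,interpolation=cv2.INTER_CUBIC))
a=cv2.imread("pics/side0.png");cv2.imwrite("pics/d0z.png",cv2.resize(a[100:240,80:340],None,fx=3,fy=3,interpolation=cv2.INTER_CUBIC))
```

```text
(no output)
```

View pics/s0z.png

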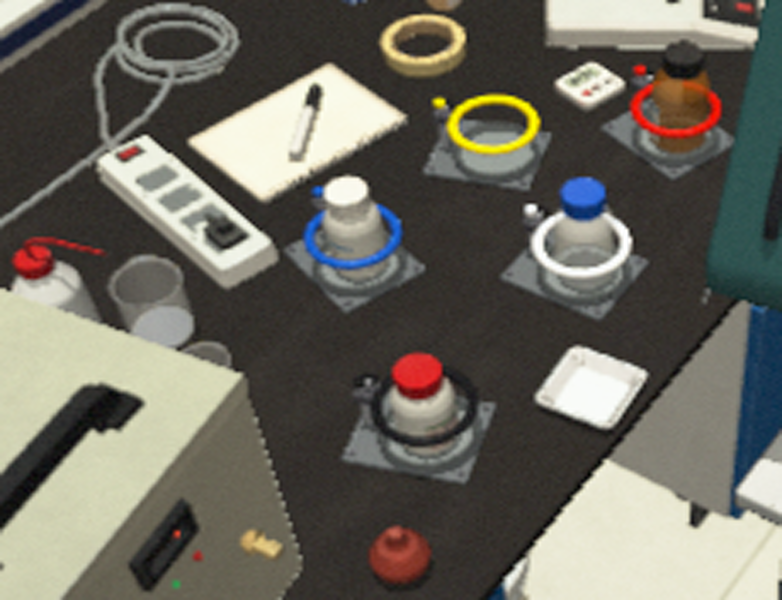

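View pics/d0z.png

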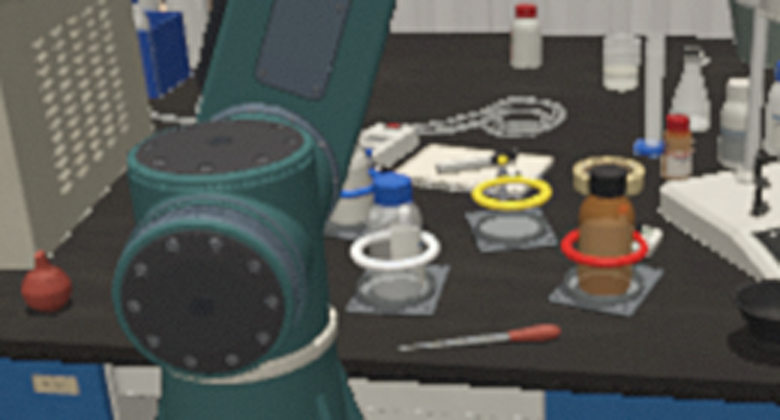

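```bash
cat > h.py <<'E'
import numpy as np,cv2,pickle
def cloud(im):
    K,R,t=im["K"],im["R"],im["t"];Z=im["z_map"]
    v,u=np.mgrid[:384,:512]
    P=np.stack([(u-K[0,2])/K[0,0]*Z,(v-K[1,2])/K[1,1]*Z,Z],-1)
    W=(P-t)@R; W[Z<=0]=np.nan
    return W
def onplane(im,uv,z):
    K,R,t=im["K"],im["R"],im["t"]
    uv=np.atleast_2d(np.asarray(uv,float))
    d=np.c_[(uv[:,0]-K[0,2])/K[0,0],(uv[:,1]-K[1,2])/K[1,1],np.ones(len(uv))]@R
    C=-R.T@t
    return C+d*((z-C[2])/d[:,2])[:,None]
def circ(p):
    A=np.c_[2*p,np.ones(len(p))];x=np.linalg.lstsq(A,(p**2).sum(1),rcond=None)[0]
    return x[:2],np.sqrt(x[2]+x[:2]@x[:2])
def proj(im,X):
    c=im["R"]@X+im["t"];return (im["K"]@c)[:2]/c[2]
def masks(im):
    H=cv2.cvtColor(im["color"],cv2.COLOR_RGB2HSV);h,s,v=[H[...,i].astype(int) for i in range(3)]
    return dict(red=((h<8)|(h>172))&(s>150)&(v>110),blue=(h>100)&(h<125)&(s>140)&(v>90),
      yellow=(h>22)&(h<35)&(s>150)&(v>120),white=(s<30)&(v>185),black=(v<50))
E
python3 - <<'E'
from h import *
im=pickle.load(open("pics/scene0.pkl","rb"));W=cloud(im);M=masks(im)
# check table height & stand regions in cloud
approx=dict(yellow=(235,183),red=(288,178),blue=(194,219),white=(262,222),black=(212,277))
for k,uv in approx.items():
    c=onplane(im,uv,.06)[0]
    d=np.hypot(W[...,0]-c[0],W[...,1]-c[1])
    m=(d<.08)&(W[...,2]>.05)&(W[...,2]<.072)&M[k]
    p=W[m]
    q=onplane(im,np.argwhere(m)[:,::-1],.062)[:,:2]
    def rob(p):
        for i in range(5):
            c,r=circ(p);e=abs(np.hypot(*(p-c).T)-r);p=p[e<max(.006,2*e.std())]
        return c.round(4),round(r,4),len(p)
    print(k,c.round(3),m.sum(),rob(p[:,:2]),rob(q),p[:,2].max())
caps=dict(black=((290,160),.159),white=((193,206),.139),blue=((262,207),.151),red=((213,266),.129))
for k,(uv,h) in caps.items():
    c=onplane(im,uv,h)[0]
    d=np.hypot(W[...,0]-c[0],W[...,1]-c[1])
    m=(d<.05)&(W[...,2]>h-.03)&(W[...,2]<h+.02)
    p=W[m];top=p[p[:,2]>np.percentile(p[:,2],97)-.006]
    print(k,c.round(3),len(p),len(top),np.percentile(p[:,2],97),top.mean(0).round(4),[cv2.minEnclosingCircle(top[:,:2].astype(np.float32)*1000)])
# table
print(W[200:330:20,150:260:20,2].round(3))
E
```

```text
yellow [ 0.62  -0.114  0.06 ] 172 (array([ 0.6253, -0.1215]), np.float64(0.0466), 158) (array([ 0.6266, -0.1226]), np.float64(0.0472), 154) 0.07191317118894289
red [ 0.463 -0.246  0.06 ] 126 (array([ 0.4666, -0.2551]), np.float64(0.0466), 110) (array([ 0.4674, -0.2574]), np.float64(0.047), 110) 0.07154826091895992
blue [0.639 0.112 0.06 ] 143 (array([0.6431, 0.1094]), np.float64(0.047), 132) (array([0.644 , 0.1085]), np.float64(0.0471), 142) 0.07188207337274448
white [ 0.427 -0.007  0.06 ] 149 (array([ 0.432 , -0.0086]), np.float64(0.0461), 137) (array([ 0.4331, -0.0099]), np.float64(0.0467), 138) 0.0708994651855833
black [0.436 0.272 0.06 ] 169 (array([0.4334, 0.2618]), np.float64(0.0475), 152) (array([0.4347, 0.2608]), np.float64(0.0477), 150) 0.07181438918354115
black [ 0.456 -0.245  0.159] 142 63 0.16407584079704596 [ 0.4631 -0.257   0.161 ] [((464.8426513671875, -256.1322021484375), 25.566049575805664)]
white [0.629 0.115 0.139] 175 82 0.14339589814497822 [0.6404 0.1075 0.1405] [((641.6802978515625, 108.311767578125), 23.591480255126953)]
blue [0.42  0.    0.151] 176 75 0.1558953450635071 [ 0.4304 -0.011   0.1528] [((429.3230895996094, -11.949638366699219), 23.889209747314453)]
red [0.425 0.272 0.129] 230 106 0.13311452631003323 [0.4321 0.263  0.1302] [((432.95416259765625, 264.52569580078125), 24.372404098510742)]
[[ 0.004  0.014  0.141  0.005  0.004 -0.001]
 [ 0.038 -0.005  0.084  0.002  0.004  0.009]
 [-0.006  0.001  0.01  -0.003 -0.004 -0.003]
 [ 0.346  0.002 -0.     0.129  0.003  0.006]
 [ 0.344  0.001  0.005  0.072  0.019 -0.001]
 [ 0.281  0.183 -0.003 -0.001  0.     0.002]
 [ 0.212  0.154 -0.002  0.049 -0.001 -0.863]]
```

Run:
```python
from h import *
from scipy.spatial.transform import Rotation as Ro
im=pickle.load(open("pics/scene0.pkl","rb"));W=cloud(im)
print(Ro.from_quat([-.10143,.70043,-.69916,.10139]).as_matrix().round(3))
p=W.reshape(-1,3);p=p[np.isfinite(p[:,0])]
# box: top points
b=p[(p[:,2]>.15)&(p[:,1]>.2)&(p[:,1]<1)&(p[:,0]>.2)&(p[:,0]<1.1)]
t=b[(b[:,2]>.3)]
print(b.min(0),b.max(0)); hull=cv2.convexHull((t[:,:2]*1000).astype(np.float32));print(cv2.boxPoints(cv2.minAreaRect(hull)),np.percentile(t[:,2],[5,50,95,100]))
for z0 in (.05,.1,.15,.2,.25,.3):
    s=b if z0>=.15 else p[(p[:,1]>.33)&(p[:,0]>.2)&(p[:,0]<.9)]
    s=s[abs(s[:,2]-z0)<.02];print(z0,len(s),s[:,1].min(), s[s[:,1].argmin()].round(3), s[s[:,0].argmin()].round(3))
# beaker at zoom (209,352)-> px
for z,(x,y) in (("beak",(151,258)),("big",(134,237))):
    print(z,W[y-4:y+5:2,x-6:x+7:3].round(2).tolist())
# rods
for k,uv in dict(y=(219,174),r=(278,163),b=(184,204),w=(247,210),k=(198,269)).items(): print(k,onplane(im,uv,.085)[0].round(3))
```

```text
[[-0.959 -0.     0.284]
 [-0.284  0.002 -0.959]
 [-0.    -1.    -0.002]]
[0.38303282 0.20002087 0.15006567] [1.09988393 0.8137859  0.71474363]
[[ 267.71863   536.9492  ]
 [1052.1417    119.512436]
 [1243.6844    479.44843 ]
 [ 459.26135   896.8852  ]] [0.33123075 0.34987489 0.68659152 0.71474363]
0.05 787 0.3300140189891925 [0.803 0.33  0.045] [0.332 0.402 0.034]
0.1 783 0.33040289742605106 [0.815 0.33  0.109] [0.395 0.652 0.109]
0.15 613 0.32022589747055713 [1.073 0.32  0.151] [0.383 0.696 0.163]
0.2 1001 0.33587960693674873 [0.785 0.336 0.18 ] [0.389 0.718 0.214]
0.25 1104 0.3250717733431911 [1.078 0.325 0.245] [0.386 0.745 0.266]
0.3 1544 0.20643432177033508 [0.907 0.206 0.319] [0.384 0.754 0.316]
beak [[[0.72, 0.29, 0.0], [0.67, 0.32, 0.07], [0.66, 0.31, 0.07], [0.65, 0.31, 0.08], [0.68, 0.27, 0.0]], [[nan, nan, nan], [0.67, 0.32, 0.06], [0.66, 0.32, 0.06], [0.65, 0.31, 0.06], [0.68, 0.28, -0.01]], [[0.48, 0.46, 0.35], [0.67, 0.32, 0.05], [0.66, 0.32, 0.05], [0.65, 0.31, 0.05], [0.63, 0.32, 0.07]], [[0.48, 0.46, 0.35], [0.47, 0.46, 0.35], [0.46, 0.45, 0.35], [0.66, 0.31, 0.03], [0.62, 0.32, 0.07]], [[0.47, 0.47, 0.35], [0.47, 0.46, 0.35], [0.46, 0.46, 0.35], [0.45, 0.45, 0.35], [0.62, 0.33, 0.06]]]
big [[[0.79, 0.29, 0.07], [0.79, 0.28, 0.06], [0.78, 0.27, 0.06], [0.77, 0.26, 0.05], [0.76, 0.26, 0.06]], [[0.79, 0.29, 0.06], [0.79, 0.28, 0.04], [0.78, 0.27, 0.05], [0.77, 0.27, 0.04], [0.76, 0.26, 0.04]], [[0.79, 0.29, 0.05], [0.79, 0.28, 0.04], [0.78, 0.28, 0.03], [0.78, 0.27, 0.03], [0.77, 0.26, 0.03]], [[0.79, 0.3, 0.04], [0.78, 0.29, 0.03], [0.79, 0.28, 0.02], [0.78, 0.27, 0.02], [0.72, 0.3, 0.09]], [[0.74, 0.33, 0.1], [0.79, 0.29, 0.02], [0.73, 0.32, 0.09], [0.73, 0.31, 0.08], [0.72, 0.3, 0.08]]]
y [ 0.685 -0.102  0.085]
r [ 0.527 -0.275  0.085]
b [0.699 0.091 0.085]
w [ 0.49  -0.008  0.085]
k [0.48  0.284 0.085]
```

Run:
```python
from h import *
im=pickle.load(open("pics/scene0.pkl","rb"));W=cloud(im)
v,u=np.mgrid[:384,:512]
t=W[(abs(W[...,2]-.34)<.03)&(u<185)&(v>205)]
print(cv2.boxPoints(cv2.minAreaRect((t[:,:2]*1000).astype(np.float32))),t[:,1].min(),t[t[:,1].argmin()])
for z in (.05,.15,.25): 
  t=W[(abs(W[...,2]-z)<.02)&(u<185)&(v>260)];print(z,t[t[:,1].argmin()],t[t[:,0].argmin()],len(t))
```

```text
[[381.77975 775.26807]
 [406.15317 447.45322]
 [948.9491  487.8108 ]
 [924.5757  815.6256 ]] 0.4493933871390792 [0.43224843 0.44939339 0.33808625]
0.05 [0.64819215 0.31015058 0.03195123] [0.39978467 0.64454086 0.06190595] 560
0.15 [0.43099255 0.45276505 0.15498569] [0.38303282 0.69575701 0.16297609] 869
0.25 [0.43442254 0.45123607 0.2539258 ] [0.38641041 0.74492011 0.26584672] 1076
```

```bash
cat >> h.py <<'E'
from scipy.spatial.transform import Rotation as Ro
def go(*targets,yaw=-np.pi/2):
    """print tool-frame shift(norm) and turn(norm) for world targets, jaw axis (tool z) at yaw"""
    from plant import bot
    s=bot.state();w,x,y,z=s["ee_rot"];R=Ro.from_quat([x,y,z,w])
    zt=np.array([np.cos(yaw),np.sin(yaw),0]);yt=np.array([0,0,-1.]);Rt=Ro.from_matrix(np.c_[np.cross(yt,zt),yt,zt])
    print("t",round(s["clock"],2),"pos",s["ee_pos"].round(4),"F",s["force"].round(2),"w",round(s["gripper_width"],4),"q",s["q"].round(2))
    rv=(R.inv()*Rt).as_rotvec()/1.5
    for T in targets: print(np.round(R.inv().apply(np.array(T)-s["ee_pos"])/.5,3).tolist(),rv.round(3).tolist())
E
python3 - <<'E'
from h import *
im=pickle.load(open("pics/side0.pkl","rb"));W=cloud(im)
v,u=np.mgrid[:384,:512]
t=W[(W[...,2]>.03)&(u>270)&(u<370)&(W[...,0]<1.)&(W[...,0]>.3)&(W[...,1]<-.28)&(v>40)]
g=np.round(t[:,:2]/.05)*.05
for k in np.unique(g,axis=0):
    s=t[(g==k).all(1)];print(k.round(2),len(s),s[:,2].max().round(2),end="; ")
go((.466,-.256,.26),(.466,-.256,.154))
E
```

```text
[ 0.3 -0.5] 6 0.05; [ 0.3  -0.45] 65 0.06; [ 0.3 -0.4] 5 0.05; [ 0.35 -0.5 ] 40 0.06; [ 0.35 -0.45] 15 0.04; [ 0.35 -0.4 ] 31 0.06; [ 0.4 -0.5] 35 0.06; [ 0.4  -0.45] 133 0.06; [ 0.4 -0.4] 28 0.05; [ 0.4 -0.3] 7 0.06; [ 0.45 -0.45] 10 0.03; [ 0.45 -0.3 ] 95 0.16; [ 0.5  -0.55] 16 0.04; [ 0.5 -0.5] 86 0.05; [ 0.5  -0.45] 131 0.05; [ 0.5 -0.4] 23 0.05; [ 0.5 -0.3] 19 0.06; [ 0.55 -0.6 ] 7 0.05; [ 0.55 -0.55] 117 0.06; [ 0.55 -0.5 ] 112 0.06; [ 0.55 -0.45] 99 0.09; [ 0.55 -0.4 ] 100 0.06; [ 0.6 -0.6] 7 0.06; [ 0.6  -0.55] 160 0.45; [ 0.6 -0.5] 912 0.51; [ 0.6  -0.45] 824 0.51; [ 0.6 -0.4] 75 0.06; [ 0.6  -0.35] 51 0.06; [ 0.65 -0.6 ] 20 0.06; [ 0.65 -0.55] 99 0.44; [ 0.65 -0.5 ] 205 0.51; [ 0.65 -0.45] 174 0.51; [ 0.65 -0.4 ] 60 0.06; [ 0.65 -0.35] 84 0.06; [ 0.65 -0.3 ] 7 0.05; [ 0.7 -0.6] 5 0.06; [ 0.7  -0.55] 36 0.06; [ 0.7 -0.5] 54 0.06; [ 0.7  -0.45] 409 0.46; [ 0.7 -0.4] 146 0.34; [ 0.7  -0.35] 26 0.06; [ 0.7 -0.3] 5 0.05; [ 0.75 -0.55] 22 0.06; [ 0.75 -0.5 ] 51 0.06; [ 0.75 -0.45] 17 0.06; [ 0.75 -0.4 ] 11 0.34; [ 0.8  -0.55] 1 0.05; [ 0.8 -0.5] 13 0.06; [ 0.85 -0.6 ] 1 0.05; [ 0.85 -0.35] 114 0.09; [ 0.85 -0.3 ] 25 0.09; [ 0.9 -0.6] 238 0.37; [ 0.9  -0.55] 172 0.35; [ 0.9  -0.45] 118 0.37; [ 0.9 -0.4] 258 0.37; [ 0.9  -0.35] 166 0.37; [ 0.9 -0.3] 144 0.37; [ 0.95 -0.6 ] 84 0.48; [ 0.95 -0.55] 72 0.48; [ 0.95 -0.5 ] 133 0.47; [ 0.95 -0.45] 163 0.48; [ 0.95 -0.4 ] 244 0.47; [ 0.95 -0.35] 150 0.47; [ 0.95 -0.3 ] 163 0.37; [ 1.  -0.6] 26 0.48; [ 1.   -0.55] 64 0.48; [ 1.  -0.5] 88 0.48; [ 1.   -0.45] 71 0.48; [ 1.  -0.4] 103 0.48; [ 1.   -0.35] 166 0.48; [ 1.  -0.3] 52 0.46; t 0.15 pos [ 0.1702 -0.5749  0.244 ] F [ 0.36  0.18 -0.24] w 0.0877 q [-1.4   0.36  1.51 -0.    1.27 -0.12]
[-0.748, -0.031, -0.444] [0.001, 0.192, 0.0]
[-0.748, 0.181, -0.443] [0.001, 0.192, 0.0]
```

{"fn": "arm_command", "kwargs": {"motion": [-0.1,-0.031,-0.06,0,0.192,0,0,-0.17,-0.031,-0.1,0,0.192,0,0,-0.24,-0.031,-0.14,0,0.192,0,0,-0.3,-0.031,-0.18,0,0.192,0,0,-0.37,-0.031,-0.22,0,0.192,0,0,-0.44,-0.031,-0.26,0,0.192,0,0,-0.5,-0.031,-0.3,0,0.192,0,0,-0.56,-0.031,-0.34,0,0.192,0,0]}}

```text
clock: 0.82
ee_pos: [0.3915, -0.3303, 0.2597]
ee_rot: [-0.0, 0.0, 0.708, -0.706]
force: [0.2, 0.2, 0.0]
gripper_width: 0.0877
```

```bash
python3 -c "
from h import *
go((.466,-.256,.26),(.466,-.256,.154))"
```

```text
t 0.82 pos [ 0.3915 -0.3303  0.2597] F [0.17 0.16 0.04] w 0.0877 q [-0.84  0.22  1.68  0.    1.25  0.73]
[-0.149, -0.0, -0.149] [0.001, -0.0, 0.0]
[-0.149, 0.212, -0.148] [0.001, -0.0, 0.0]
```

{"fn": "arm_command", "kwargs": {"motion": [-0.08,0,-0.08,0,0,0,0,-0.149,0,-0.148,0,0,0,0,-0.149,0,-0.148,0,0,0,0,-0.149,0.05,-0.148,0,0,0,0,-0.149,0.1,-0.148,0,0,0,0,-0.149,0.12,-0.148,0,0,0,0,-0.149,0.12,-0.148,0,0,0,0,-0.149,0.12,-0.148,0,0,0,0]}}

```text
clock: 1.48
ee_pos: [0.4656, -0.2563, 0.1996]
ee_rot: [-0.001, -0.0, 0.708, -0.706]
force: [0.3, -0.3, -0.2]
gripper_width: 0.0878
```

```bash
python3 -c "
from h import *
from plant import bot
go((.466,-.256,.154))
im=bot.get_image('wrist');cv2.imwrite('pics/w1.png',im['color'][:,:,::-1])"
```

```text
t 1.48 pos [ 0.4656 -0.2563  0.1996] F [ 0.32 -0.34 -0.18] w 0.0878 q [-0.63  0.31  1.71  0.    1.12  0.94]
[-0.001, 0.091, -0.0] [0.002, -0.0, 0.001]
```

View pics/w1.png

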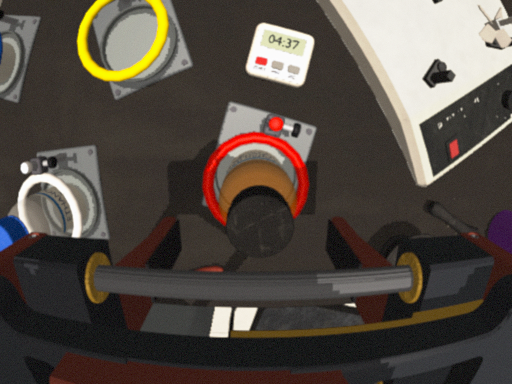

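```bash
cat >> h.py <<'E'
def wproj(im,s,X):
    w,x,y,z=s["ee_rot"];R=Ro.from_quat([x,y,z,w]);T=im["T_tool_cam"]
    p=R.inv().apply(np.array(X)-s["ee_pos"]);c=T[:3,:3].T@(p-T[:3,3])
    th=np.arctan2(np.hypot(c[0],c[1]),c[2]);a=np.arctan2(c[1],c[0]);f=im["K"][0,0]
    return np.round([im["K"][0,2]+f*th*np.cos(a),im["K"][1,2]+f*th*np.sin(a)],1)
def wcast(im,s,uv,z):
    w,x,y,zz=s["ee_rot"];R=Ro.from_quat([x,y,zz,w]);T=im["T_tool_cam"];f=im["K"][0,0]
    d=(np.array(uv)-im["K"][:2,2]);r=np.hypot(*d);th=r/f
    c=np.r_[d/r*np.sin(th),np.cos(th)];dw=R.apply(T[:3,:3]@c);o=s["ee_pos"]+R.apply(T[:3,3])
    return (o+dw*(z-o[2])/dw[2]).round(4)
E
python3 -c "
from h import *
from plant import bot
s=bot.state();im=bot.get_image('wrist')
for n,X in dict(red=(.4670,-.256,.064),yel=(.626,-.122,.064),white=(.4325,-.0095,.064),cap=(.465,-.256,.159)).items(): print(n,wproj(im,s,X))
M=masks(im)
for k in ('red','yellow'):
  n,l,st,_=cv2.connectedComponentsWithStats(M[k].astype(np.uint8));i=1+st[1:,4].argmax()
  ys,xs=np.where(l==i);c=cv2.findContours((l==i).astype(np.uint8),0,1)[0][0]
  P=np.array([wcast(im,s,p[0],.062)[:2] for p in c]);print(k,st[i],circ(P))
d=M['black'];n,l,st,ce=cv2.connectedComponentsWithStats(d.astype(np.uint8));print(l[225,262],st[l[225,262]],ce[l[225,262]])
"
```

```text
red [252.1 187.4]
yel [117.9  33.2]
white [ 45.7 216.3]
cap [251.3 223.9]
red [ 202  133  106   93 2240] (array([ 0.46762985, -0.25825766]), np.float64(0.047230286568053136))
yellow [  76    0   93   83 2186] (array([ 0.62578592, -0.12202264]), np.float64(0.04671940352527448))
717 [ 126  140  261  135 8603] [235.94141579 224.03022202]
```

```bash
python3 -c "
from h import *
from plant import bot
s=bot.state();im=bot.get_image('wrist')
for uv in ((227,222),(294,222),(260.5,222),(260,186)): print(wcast(im,s,uv,.159))
go((.466,-.261,.154))
"
```

```text
[ 0.4665 -0.2404  0.159 ]
[ 0.4664 -0.2844  0.159 ]
[ 0.4665 -0.2623  0.159 ]
[ 0.4907 -0.2619  0.159 ]
t 1.63 pos [ 0.4666 -0.2572  0.2011] F [0.6  0.62 1.07] w 0.0877 q [-0.63  0.31  1.71  0.    1.12  0.94]
[0.001, 0.094, 0.008] [0.0, -0.001, -0.001]
```

{"fn": "arm_command", "kwargs": {"motion": [-0.001,0.03,0.009,0,0,0,0,-0.001,0.06,0.009,0,0,0,0,-0.001,0.08,0.009,0,0,0,0,-0.001,0.094,0.009,0,0,0,0,-0.001,0.094,0.009,0,0,0,0,-0.001,0.094,0.009,0,0,0,1,-0.001,0.094,0.009,0,0,0,1,-0.001,0.094,0.009,0,0,0,1]}}

```text
clock: 2.3
ee_pos: [0.4677, -0.262, 0.1549]
ee_rot: [-0.001, -0.001, -0.707, 0.707]
force: [1.1, -0.5, -0.0]
gripper_width: 0.0712
```

{"fn": "arm_command", "kwargs": {"motion": [0,0,0,0,0,0,1,0,0,0,0,0,0,1,0,0,0,0,0,0,1,0,0,0,0,0,0,1,0,-0.01,0,0,0,0,1,0,-0.02,0,0,0,0,1,0,-0.04,0,0,0,0,1,0,-0.06,0,0,0,0,1]}}

```text
clock: 2.97
ee_pos: [0.4671, -0.2617, 0.1853]
ee_rot: [0.0, 0.001, 0.707, -0.707]
force: [0.3, -0.3, -4.5]
gripper_width: 0.0456
```

```bash
python3 -c "
from h import *
from plant import bot
go((.466,-.261,.26),(.626,-.122,.26))
im=bot.get_image('wrist');cv2.imwrite('pics/w2.png',im['color'][:,:,::-1])"
```

```text
t 2.97 pos [ 0.4671 -0.2617  0.1853] F [ 0.32 -0.29 -4.55] w 0.0456 q [-0.64  0.33  1.72  0.    1.09  0.93]
[0.002, -0.149, -0.001] [0.0, -0.001, -0.001]
[-0.318, -0.149, -0.28] [0.0, -0.001, -0.001]
```

View pics/w2.png

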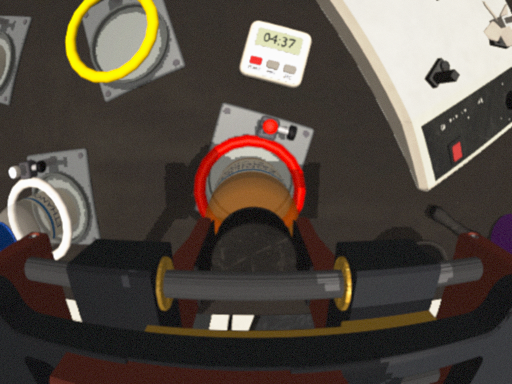

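{"fn": "arm_command", "kwargs": {"motion": [0,-0.06,0,0,0,0,1,0,-0.13,0,0,0,0,1,0,-0.19,0,0,0,0,1,-0.05,-0.19,-0.04,0,0,0,1,-0.11,-0.19,-0.09,0,0,0,1,-0.17,-0.19,-0.14,0,0,0,1,-0.23,-0.19,-0.19,0,0,0,1,-0.28,-0.19,-0.24,0,0,0,1]}}

```text
clock: 3.68
ee_pos: [0.61, -0.1413, 0.2838]
ee_rot: [-0.002, -0.003, -0.706, 0.708]
force: [0.5, -1.2, -4.3]
gripper_width: 0.0455
```

```bash
python3 -c "
from h import *
go((.626,-.122,.28),(.626,-.122,.156))"
```

```text
t 3.68 pos [ 0.61   -0.1413  0.2838] F [ 0.49 -1.25 -4.27] w 0.0455 q [-0.34  0.36  1.41 -0.    1.37  1.23]
[-0.032, 0.008, -0.039] [-0.002, -0.001, -0.005]
[-0.03, 0.256, -0.039] [-0.002, -0.001, -0.005]
```

{"fn": "arm_command", "kwargs": {"motion": [-0.02,0.008,-0.025,0,0,-0.005,1,-0.032,0.008,-0.039,0,0,-0.005,1,-0.032,0.008,-0.039,0,0,-0.005,1,-0.032,0.04,-0.039,0,0,-0.005,1,-0.032,0.08,-0.039,0,0,-0.005,1,-0.032,0.11,-0.039,0,0,-0.005,1,-0.032,0.12,-0.039,0,0,-0.005,1,-0.032,0.12,-0.039,0,0,-0.005,1]}}

```text
clock: 4.35
ee_pos: [0.6243, -0.1228, 0.2226]
ee_rot: [0.002, 0.001, -0.706, 0.708]
force: [1.0, -0.3, -5.0]
gripper_width: 0.0453
```

```bash
python3 -c "
from h import *
from plant import bot
go((.626,-.122,.156))
im=bot.get_image('wrist');cv2.imwrite('pics/w3.png',im['color'][:,:,::-1])"
```

```text
t 4.35 pos [ 0.6243 -0.1228  0.2226] F [ 0.97 -0.34 -4.95] w 0.0453 q [-0.3   0.43  1.45 -0.    1.26  1.27]
[-0.004, 0.133, -0.002] [-0.001, -0.002, 0.003]
```

View pics/w3.png

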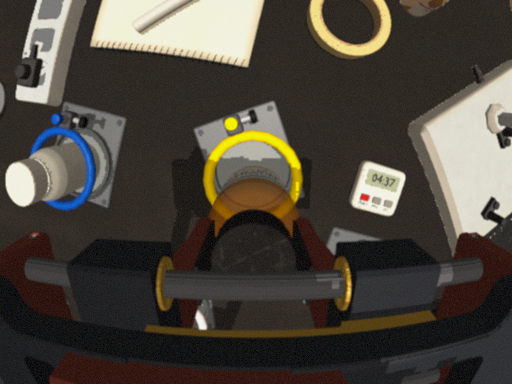

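{"fn": "arm_command", "kwargs": {"motion": [-0.003,0.03,-0.001,0,0,0,1,-0.003,0.06,-0.001,0,0,0,1,-0.003,0.09,-0.001,0,0,0,1,-0.003,0.11,-0.001,0,0,0,1,-0.003,0.12,-0.001,0,0,0,1,-0.003,0.126,-0.001,0,0,0,1,-0.003,0.13,-0.001,0,0,0,1,-0.003,0.13,-0.001,0,0,0,1]}}

```text
clock: 5.07
ee_pos: [0.6275, -0.1229, 0.1595]
ee_rot: [0.001, -0.001, -0.706, 0.708]
force: [2.4, -0.2, -5.2]
gripper_width: 0.0456
```

{"fn": "arm_command", "kwargs": {"motion": [0,0.001,0,0,0,0,1,0,0.002,0,0,0,0,1,0,0.003,0,0,0,0,1,0,0.004,0,0,0,0,1,0,0.005,0,0,0,0,1,0,0.006,0,0,0,0,1,0,0.006,0,0,0,0,1,0,0.006,0,0,0,0,1]}}

```text
clock: 5.73
ee_pos: [0.6277, -0.123, 0.1565]
ee_rot: [0.001, -0.001, -0.706, 0.708]
force: [2.7, 0.3, -4.1]
gripper_width: 0.0456
```

{"fn": "arm_command", "kwargs": {"motion": [0,0.001,0,0,0,0,1,0,0.002,0,0,0,0,1,0,0.003,0,0,0,0,1,0,0.004,0,0,0,0,1,0,0.005,0,0,0,0,1,0,0.005,0,0,0,0,1,0,0.005,0,0,0,0,1,0,0.005,0,0,0,0,1]}}

```text
clock: 6.4
ee_pos: [0.628, -0.123, 0.1555]
ee_rot: [0.0, -0.001, -0.706, 0.708]
force: [0.4, 1.6, 7.4]
gripper_width: 0.0455
```

{"fn": "arm_command", "kwargs": {"motion": [0,0,0,0,0,0,0,0,0,0,0,0,0,0,0,0,0,0,0,0,0,0,0,0,0,0,0,0,0,0,0,0,0,0,0,0,0,0,0,0,0,0,0,-0.03,0,0,0,0,0,0,-0.08,0,0,0,0,0]}}

```text
clock: 7.07
ee_pos: [0.6257, -0.1222, 0.1928]
ee_rot: [0.003, 0.001, -0.707, 0.708]
force: [-0.0, -0.4, 0.3]
gripper_width: 0.0875
```

```bash
python3 -c "
from h import *
go((.626,-.122,.26),(.433,.263,.26))"
```

```text
t 7.07 pos [ 0.6257 -0.1222  0.1928] F [-0.02 -0.44  0.32] w 0.0875 q [-0.3   0.46  1.48 -0.    1.2   1.27]
[0.0, -0.134, -0.0] [-0.001, -0.001, 0.004]
[0.388, -0.134, -0.769] [-0.001, -0.001, 0.004]
```

{"fn": "arm_command", "kwargs": {"motion": [0,-0.07,0,0,0,0.004,0,0,-0.134,0,0,0,0.004,0,0.03,-0.134,-0.06,0,0,0.004,0,0.064,-0.134,-0.128,0,0,0.004,0,0.1,-0.134,-0.2,0,0,0.004,0,0.135,-0.134,-0.27,0,0,0.004,0,0.17,-0.134,-0.34,0,0,0.004,0,0.2,-0.134,-0.4,0,0,0.004,0]}}

```text
clock: 7.73
ee_pos: [0.5248, 0.0799, 0.26]
ee_rot: [0.001, -0.001, -0.707, 0.708]
force: [1.7, 0.2, -0.1]
gripper_width: 0.0879
```

```bash
python3 -c "
from h import *
go((.433,.263,.26),(.433,.263,.18))"
```

```text
t 7.73 pos [0.5248 0.0799 0.26  ] F [ 1.66  0.15 -0.07] w 0.0879 q [ 0.02  0.25  1.64 -0.    1.26  1.6 ]
[0.184, -0.0, -0.366] [-0.001, -0.001, -0.0]
[0.184, 0.16, -0.366] [-0.001, -0.001, -0.0]
```

{"fn": "arm_command", "kwargs": {"motion": [0.035,0,-0.07,0,0,0,0,0.07,0,-0.14,0,0,0,0,0.105,0,-0.21,0,0,0,0,0.14,0,-0.28,0,0,0,0,0.175,0,-0.34,0,0,0,0,0.184,0.05,-0.366,0,0,0,0,0.184,0.12,-0.366,0,0,0,0,0.184,0.16,-0.366,0,0,0,0]}}

```text
clock: 8.4
ee_pos: [0.4315, 0.2638, 0.1778]
ee_rot: [0.0, 0.001, -0.706, 0.708]
force: [0.0, -0.3, -0.1]
gripper_width: 0.0882
```

```bash
cat >> h.py <<'E'
def wlook(name):
    from plant import bot
    s=bot.state();im=bot.get_image('wrist');pickle.dump((s,im),open(f'pics/{name}.pkl','wb'))
    cv2.imwrite(f'pics/{name}.png',im['color'][:,:,::-1])
E
python3 -c "
from h import *
go((.433,.263,.125))
wlook('w4')"
```

```text
t 8.4 pos [0.4315 0.2638 0.1778] F [ 0.04 -0.29 -0.08] w 0.0882 q [ 0.41  0.3   1.79 -0.    1.05  1.98]
[-0.003, 0.106, 0.001] [-0.001, 0.0, 0.001]
```

View pics/w4.png

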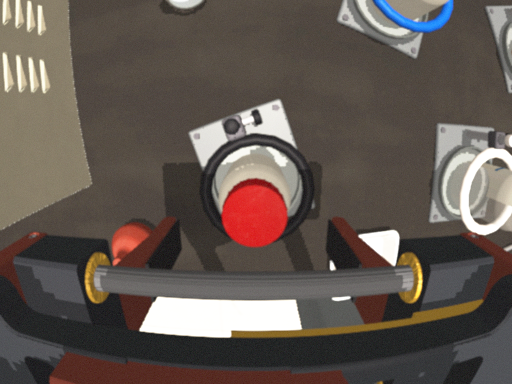

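```bash
cat >> h.py <<'E'
def wcol(name,k,z,rng=None):
    s,im=pickle.load(open(f'pics/{name}.pkl','rb'));m=masks(im)[k].astype(np.uint8)
    if rng: u0,u1,v0,v1=rng; mm=np.zeros_like(m);mm[v0:v1,u0:u1]=m[v0:v1,u0:u1];m=mm
    n,l,st,_=cv2.connectedComponentsWithStats(m);i=1+st[1:,4].argmax()
    c=max(cv2.findContours((l==i).astype(np.uint8),cv2.RETR_EXTERNAL,1)[0],key=len)
    P=np.array([wcast(im,s,p[0],z)[:2] for p in c])
    c0,r=circ(P);print(name,k,st[i],c0.round(4),round(r,4),'minencl',[np.round(np.array(q)/1000,4) for q in cv2.minEnclosingCircle((P*1000).astype(np.float32))])
E
python3 -c "
from h import *
wcol('w4','red',.129,(200,300,170,250))
wcol('w4','black',.062,(195,320,128,240))
go((.433,.263,.125))"
```

```text
w4 red [ 221  179   67   68 3512] [0.4343 0.2626] 0.0229 minencl [array([0.4347, 0.2625]), np.float64(0.0243)]
w4 black [ 199  134  116  105 1769] [0.4321 0.2594] 0.0472 minencl [array([0.4321, 0.26  ]), np.float64(0.0528)]
t 8.45 pos [0.4296 0.2623 0.1747] F [-1.29 -0.96 -2.53] w 0.0879 q [ 0.41  0.31  1.79 -0.    1.05  1.98]
[-0.007, 0.099, -0.002] [-0.003, -0.0, 0.005]
```

{"fn": "arm_command", "kwargs": {"motion": [-0.006,0.03,0,0,0,0,0,-0.006,0.06,0,0,0,0,0,-0.006,0.085,0,0,0,0,0,-0.006,0.1,0,0,0,0,0,-0.006,0.102,0,0,0,0,0,-0.006,0.102,0,0,0,0,1,-0.006,0.102,0,0,0,0,1,-0.006,0.102,0,0,0,0,1]}}

```text
clock: 9.12
ee_pos: [0.433, 0.2623, 0.1246]
ee_rot: [0.002, 0.002, -0.706, 0.708]
force: [0.3, -0.2, -0.6]
gripper_width: 0.0713
```

{"fn": "arm_command", "kwargs": {"motion": [0,0,0,0,0,0,1,0,0,0,0,0,0,1,0,0,0,0,0,0,1,0,0,0,0,0,0,1,0,0,0,0,0,0,1,0,0,0,0,0,0,1,0,0,0,0,0,0,1,0,0,0,0,0,0,1]}}

```text
clock: 9.78
ee_pos: [0.4333, 0.2625, 0.1249]
ee_rot: [0.002, 0.001, -0.706, 0.708]
force: [-0.3, 0.6, 4.6]
gripper_width: 0.0457
```

```bash
python3 -c "
from h import *
for i in range(3): go((.434,.2625,.124))
"
```

```text
t 9.78 pos [0.4333 0.2625 0.1249] F [-0.3   0.58  4.61] w 0.0457 q [ 0.41  0.38  1.84 -0.    0.93  1.98]
[-0.001, 0.002, -0.0] [-0.002, -0.0, 0.003]
t 9.78 pos [0.4333 0.2625 0.1249] F [-0.3   0.58  4.61] w 0.0457 q [ 0.41  0.38  1.84 -0.    0.93  1.98]
[-0.001, 0.002, -0.0] [-0.002, -0.0, 0.003]
t 9.78 pos [0.4333 0.2625 0.1249] F [-0.3   0.58  4.61] w 0.0457 q [ 0.41  0.38  1.84 -0.    0.93  1.98]
[-0.001, 0.002, -0.0] [-0.002, -0.0, 0.003]
```

{"fn": "arm_command", "kwargs": {"motion": [0,-0.02,0,0,0,0,1,0,-0.06,0,0,0,0,1,0,-0.12,0,0,0,0,1,0,-0.18,0,0,0,0,1,0,-0.24,0,0,0,0,1,0,-0.3,0,0,0,0,1,0,-0.35,0,0,0,0,1,0,-0.37,0,0,0,0,1]}}

```text
clock: 10.45
ee_pos: [0.435, 0.2635, 0.3135]
ee_rot: [0.0, 0.0, -0.707, 0.708]
force: [0.2, 0.5, -3.9]
gripper_width: 0.0457
```

```bash
python3 -c "
from h import *
go((.467,-.258,.31))
"
```

```text
t 10.45 pos [0.435  0.2635 0.3135] F [ 0.24  0.54 -3.94] w 0.0457 q [ 0.41  0.17  1.6  -0.    1.37  1.98]
[-0.064, 0.009, 1.043] [-0.001, -0.0, 0.0]
```

{"fn": "arm_command", "kwargs": {"motion": [-0.004,0.005,0.06,0,0,0,1,-0.008,0.005,0.12,0,0,0,1,-0.012,0.005,0.19,0,0,0,1,-0.016,0.005,0.26,0,0,0,1,-0.02,0.005,0.33,0,0,0,1,-0.025,0.005,0.4,0,0,0,1,-0.029,0.005,0.47,0,0,0,1,-0.033,0.005,0.54,0,0,0,1]}}

```text
clock: 11.12
ee_pos: [0.45, -0.008, 0.3102]
ee_rot: [0.001, 0.001, -0.707, 0.708]
force: [0.5, 0.6, -3.9]
gripper_width: 0.0455
```

```bash
python3 -c "
from h import *
go((.467,-.258,.31))
"
```

```text
t 11.12 pos [ 0.45   -0.008   0.3102] F [ 0.51  0.61 -3.91] w 0.0455 q [-0.17  0.08  1.72 -0.    1.35  1.4 ]
[-0.034, 0.001, 0.5] [-0.001, -0.0, 0.002]
```

{"fn": "arm_command", "kwargs": {"motion": [-0.004,0,0.07,0,0,0,1,-0.009,0,0.14,0,0,0,1,-0.014,0,0.21,0,0,0,1,-0.02,0,0.28,0,0,0,1,-0.025,0,0.35,0,0,0,1,-0.03,0,0.42,0,0,0,1,-0.034,0,0.48,0,0,0,1,-0.034,0,0.5,0,0,0,1]}}

```text
clock: 11.78
ee_pos: [0.4665, -0.262, 0.3091]
ee_rot: [0.003, 0.001, -0.706, 0.708]
force: [-0.6, -0.4, -4.7]
gripper_width: 0.0452
```

```bash
python3 -c "
from h import *
go((.467,-.258,.19),(.467,-.258,.128))
"
```

```text
t 11.78 pos [ 0.4665 -0.262   0.3091] F [-0.59 -0.41 -4.73] w 0.0452 q [-0.64  0.21  1.56 -0.    1.37  0.94]
[-0.002, 0.238, -0.009] [-0.002, -0.002, 0.003]
[-0.003, 0.362, -0.009] [-0.002, -0.002, 0.003]
```

{"fn": "arm_command", "kwargs": {"motion": [-0.002,0,-0.009,0,0,0,1,-0.002,0.03,-0.009,0,0,0,1,-0.002,0.09,-0.009,0,0,0,1,-0.002,0.15,-0.009,0,0,0,1,-0.002,0.2,-0.009,0,0,0,1,-0.002,0.22,-0.009,0,0,0,1,-0.002,0.228,-0.009,0,0,0,1,-0.002,0.228,-0.009,0,0,0,1]}}

```text
clock: 12.45
ee_pos: [0.4666, -0.2566, 0.1945]
ee_rot: [0.003, 0.001, -0.707, 0.707]
force: [0.0, -0.6, -4.0]
gripper_width: 0.0452
```

```bash
python3 -c "
from h import *
go((.467,-.258,.128),(.467,-.258,.125))
wlook('w5');wcol('w5','red',.062,(190,330,100,220))
"
```

```text
t 12.45 pos [ 0.4666 -0.2566  0.1945] F [ 0.02 -0.57 -3.96] w 0.0452 q [-0.63  0.32  1.71 -0.    1.12  0.95]
[-0.002, 0.133, 0.003] [-0.001, -0.002, 0.004]
[-0.002, 0.139, 0.003] [-0.001, -0.002, 0.004]
w5 red [ 201  133  108   82 2135] [ 0.468  -0.2582] 0.047 minencl [array([ 0.4684, -0.2584]), np.float64(0.0517)]
```

View pics/w5.png

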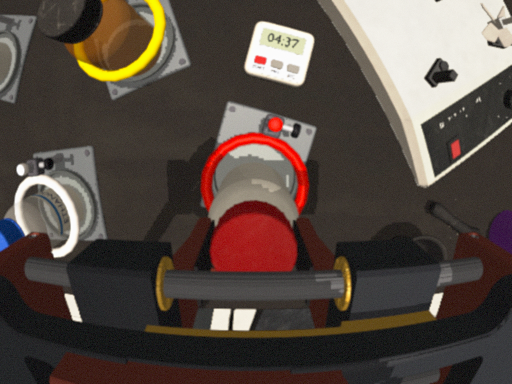

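{"fn": "arm_command", "kwargs": {"motion": [-0.002,0.03,0.003,0,0,0,1,-0.002,0.06,0.003,0,0,0,1,-0.002,0.09,0.003,0,0,0,1,-0.002,0.11,0.003,0,0,0,1,-0.002,0.12,0.003,0,0,0,1,-0.002,0.128,0.003,0,0,0,1,-0.002,0.133,0.003,0,0,0,1,-0.002,0.133,0.003,0,0,0,1]}}

```text
clock: 13.17
ee_pos: [0.4683, -0.2592, 0.1294]
ee_rot: [0.002, 0.001, -0.706, 0.708]
force: [-0.8, -0.1, -4.3]
gripper_width: 0.0454
```

{"fn": "arm_command", "kwargs": {"motion": [0,0.001,0,0,0,0,1,0,0.002,0,0,0,0,1,0,0.003,0,0,0,0,1,0,0.004,0,0,0,0,1,0,0.005,0,0,0,0,1,0,0.006,0,0,0,0,1,0,0.006,0,0,0,0,1,0,0.006,0,0,0,0,1]}}

```text
clock: 13.83
ee_pos: [0.4683, -0.2592, 0.1263]
ee_rot: [0.002, 0.001, -0.706, 0.708]
force: [-0.2, 0.3, -4.4]
gripper_width: 0.0453
```

{"fn": "arm_command", "kwargs": {"motion": [0,0.001,0,0,0,0,1,0,0.002,0,0,0,0,1,0,0.003,0,0,0,0,1,0,0.004,0,0,0,0,1,0,0.005,0,0,0,0,1,0,0.005,0,0,0,0,1,0,0.005,0,0,0,0,1,0,0.005,0,0,0,0,1]}}

```text
clock: 14.5
ee_pos: [0.4686, -0.2593, 0.1249]
ee_rot: [0.002, 0.0, -0.706, 0.708]
force: [-2.6, 1.5, 8.2]
gripper_width: 0.0451
```

{"fn": "arm_command", "kwargs": {"motion": [0,0,0,0,0,0,0,0,0,0,0,0,0,0,0,0,0,0,0,0,0,0,0,0,0,0,0,0,0,0,0,0,0,0,0,0,0,0,0,0,0,0,0,-0.03,0,0,0,0,0,0,-0.1,0,0,0,0,0]}}

```text
clock: 15.17
ee_pos: [0.466, -0.2572, 0.1716]
ee_rot: [-0.005, -0.003, 0.708, -0.706]
force: [0.3, -0.0, 0.3]
gripper_width: 0.0877
```

```bash
python3 -c "
from h import *
go((.627,-.123,.25),(.627,-.123,.2))
"
```

```text
t 15.17 pos [ 0.466  -0.2572  0.1716] F [ 0.26 -0.05  0.32] w 0.0877 q [-0.63  0.35  1.73 -0.01  1.07  0.94]
[-0.32, -0.16, -0.27] [0.001, -0.002, 0.007]
[-0.321, -0.06, -0.269] [0.001, -0.002, 0.007]
```

{"fn": "arm_command", "kwargs": {"motion": [0,-0.08,0,0,0,0.007,0,-0.01,-0.15,-0.01,0,0,0.007,0,-0.06,-0.16,-0.05,0,0,0.007,0,-0.12,-0.16,-0.1,0,0,0.007,0,-0.18,-0.16,-0.15,0,0,0.007,0,-0.24,-0.16,-0.2,0,0,0.007,0,-0.3,-0.16,-0.25,0,0,0.007,0,-0.321,-0.15,-0.27,0,0,0.007,0]}}

```text
clock: 15.83
ee_pos: [0.6318, -0.1197, 0.2459]
ee_rot: [0.001, 0.002, 0.708, -0.706]
force: [0.4, -2.2, -0.3]
gripper_width: 0.0882
```

```bash
python3 -c "
from h import *
go((.627,-.123,.155))
wlook('w6')
"
```

```text
t 15.83 pos [ 0.6318 -0.1197  0.2459] F [ 0.45 -2.15 -0.32] w 0.0882 q [-0.3   0.42  1.41  0.    1.31  1.27]
[0.01, 0.182, 0.007] [0.002, -0.0, -0.003]
```

View pics/w6.png

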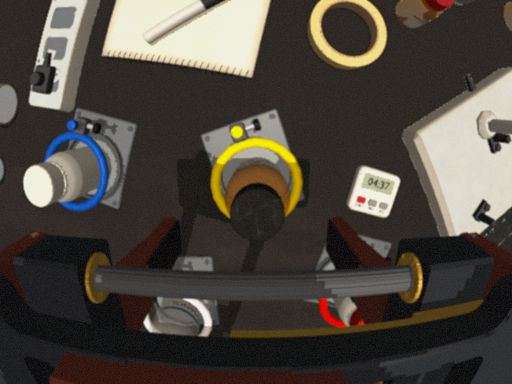

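Black bottle stands upright in the spare at (257,210). Descend and grip.

{"fn": "arm_command", "kwargs": {"motion": [0.01,0.03,0.007,0,0,0,0,0.01,0.08,0.007,0,0,0,0,0.01,0.13,0.007,0,0,0,0,0.01,0.165,0.007,0,0,0,0,0.01,0.178,0.007,0,0,0,0,0.01,0.181,0.007,0,0,0,0,0.01,0.181,0.007,0,0,0,1,0.01,0.181,0.007,0,0,0,1]}}

```text
clock: 16.55
ee_pos: [0.627, -0.1227, 0.1547]
ee_rot: [0.001, 0.001, 0.708, -0.706]
force: [-0.7, -0.3, 0.5]
gripper_width: 0.078
```

{"fn": "arm_command", "kwargs": {"motion": [0,0,0,0,0,0,1,0,0,0,0,0,0,1,0,0,0,0,0,0,1,0,0,0,0,0,0,1,0,0,0,0,0,0,1,0,0,0,0,0,0,1,0,0,0,0,0,0,1,0,0,0,0,0,0,1]}}

```text
clock: 17.22
ee_pos: [0.6272, -0.1228, 0.1551]
ee_rot: [0.002, 0.001, 0.708, -0.706]
force: [0.3, 0.0, 4.0]
gripper_width: 0.0458
```

{"fn": "arm_command", "kwargs": {"motion": [0,-0.02,0,0,0,0,1,0,-0.06,0,0,0,0,1,0,-0.12,0,0,0,0,1,0,-0.18,0,0,0,0,1,0,-0.24,0,0,0,0,1,0,-0.3,0,0,0,0,1,0,-0.35,0,0,0,0,1,0,-0.36,0,0,0,0,1]}}

```text
clock: 17.88
ee_pos: [0.628, -0.1237, 0.3399]
ee_rot: [0.004, 0.003, 0.707, -0.707]
force: [1.7, -0.6, -4.2]
gripper_width: 0.0452
```

```bash
python3 -c "
from h import *
go((.434,.26,.335))
"
```

```text
t 17.88 pos [ 0.628  -0.1237  0.3399] F [ 1.68 -0.59 -4.24] w 0.0452 q [-0.3   0.35  1.29  0.    1.49  1.27]
[0.388, 0.007, -0.768] [0.001, 0.0, -0.007]
```

Bottom at 0.194; traverse to the black stand.

{"fn": "arm_command", "kwargs": {"motion": [0.03,0,-0.06,0,0,-0.007,1,0.06,0,-0.12,0,0,-0.007,1,0.095,0,-0.19,0,0,-0.007,1,0.13,0,-0.26,0,0,-0.007,1,0.165,0,-0.33,0,0,-0.007,1,0.2,0,-0.4,0,0,-0.007,1,0.235,0,-0.47,0,0,-0.007,1,0.27,0,-0.53,0,0,-0.007,1]}}

```text
clock: 18.55
ee_pos: [0.4903, 0.143, 0.3369]
ee_rot: [-0.001, -0.002, 0.708, -0.707]
force: [0.7, -0.1, -5.3]
gripper_width: 0.0456
```

```bash
python3 -c "
from h import *
go((.434,.26,.335))
"
```

```text
t 18.55 pos [0.4903 0.143  0.3369] F [ 0.68 -0.13 -5.34] w 0.0456 q [0.15 0.16 1.56 0.   1.43 1.72]
[0.113, 0.005, -0.234] [0.001, 0.0, 0.002]
```

{"fn": "arm_command", "kwargs": {"motion": [0.035,0,-0.07,0,0,0,1,0.065,0,-0.13,0,0,0,1,0.095,0,-0.19,0,0,0,1,0.113,0,-0.23,0,0,0,1,0.113,0.03,-0.234,0,0,0,1,0.113,0.08,-0.234,0,0,0,1,0.113,0.13,-0.234,0,0,0,1,0.113,0.16,-0.234,0,0,0,1]}}

```text
clock: 19.22
ee_pos: [0.4307, 0.2594, 0.2535]
ee_rot: [0.003, 0.004, -0.707, 0.707]
force: [-1.1, 0.1, -5.6]
gripper_width: 0.0457
```

{"fn": "arm_command", "kwargs": {"motion": [0,0.02,0,0,0,0,1,0,0.04,0,0,0,0,1,0,0.04,0,0,0,0,1,0,0.04,0,0,0,0,1,0,0.04,0,0,0,0,1,0,0.04,0,0,0,0,1,0,0.04,0,0,0,0,1,0,0.04,0,0,0,0,1]}}

```text
clock: 19.88
ee_pos: [0.431, 0.2595, 0.2342]
ee_rot: [0.002, 0.003, -0.707, 0.707]
force: [-0.6, 0.2, -4.3]
gripper_width: 0.0452
```

```bash
python3 -c "
from h import *
go((.434,.26,.155))
wlook('w7');wcol('w7','black',.062,(195,320,100,210))
"
```

```text
t 19.88 pos [0.431  0.2595 0.2342] F [-0.57  0.16 -4.29] w 0.0452 q [0.4  0.23 1.72 0.   1.19 1.97]
[-0.007, 0.158, -0.001] [-0.0, 0.001, 0.005]
w7 black [204 136  36  67 455] [0.4362 0.2745] 0.0355 minencl [array([0.4414, 0.2936]), np.float64(0.0384)]
```

View pics/w7.png

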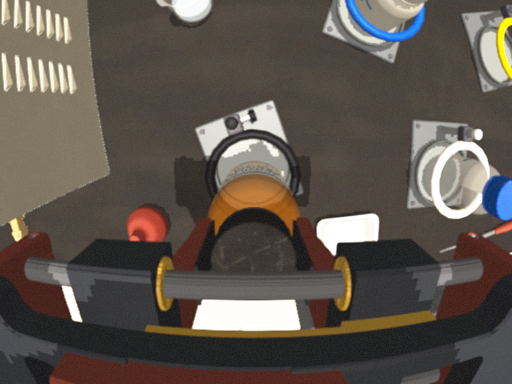

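{"fn": "arm_command", "kwargs": {"motion": [-0.006,0.02,-0.001,0,0,0,1,-0.006,0.05,-0.001,0,0,0,1,-0.006,0.08,-0.001,0,0,0,1,-0.006,0.11,-0.001,0,0,0,1,-0.006,0.13,-0.001,0,0,0,1,-0.006,0.145,-0.001,0,0,0,1,-0.006,0.151,-0.001,0,0,0,1,-0.006,0.151,-0.001,0,0,0,1]}}

```text
clock: 20.6
ee_pos: [0.4332, 0.2598, 0.1579]
ee_rot: [0.003, 0.004, -0.707, 0.707]
force: [-1.0, 0.4, -5.1]
gripper_width: 0.0456
```

{"fn": "arm_command", "kwargs": {"motion": [0,0.001,0,0,0,0,1,0,0.002,0,0,0,0,1,0,0.003,0,0,0,0,1,0,0.004,0,0,0,0,1,0,0.005,0,0,0,0,1,0,0.006,0,0,0,0,1,0,0.006,0,0,0,0,1,0,0.006,0,0,0,0,1]}}

```text
clock: 21.27
ee_pos: [0.4334, 0.26, 0.1553]
ee_rot: [0.002, 0.003, -0.707, 0.707]
force: [-0.8, -0.7, -1.7]
gripper_width: 0.0454
```

Force starts to unload: contact. 1 mm more.

{"fn": "arm_command", "kwargs": {"motion": [0,0.001,0,0,0,0,1,0,0.002,0,0,0,0,1,0,0.002,0,0,0,0,1,0,0.002,0,0,0,0,1,0,0.002,0,0,0,0,1,0,0.002,0,0,0,0,1,0,0.002,0,0,0,0,1,0,0.002,0,0,0,0,1]}}

```text
clock: 21.93
ee_pos: [0.4337, 0.2601, 0.1552]
ee_rot: [0.002, 0.003, -0.707, 0.707]
force: [-1.4, -1.1, 7.4]
gripper_width: 0.0452
```

Release and head up; then the white bottle (blue stand, cap ≈ (.642,.108)).

{"fn": "arm_command", "kwargs": {"motion": [0,0,0,0,0,0,0,0,0,0,0,0,0,0,0,0,0,0,0,0,0,0,0,0,0,0,0,0,0,0,0,0,0,0,0,0,0,0,0,0,0,0,0,-0.03,0,0,0,0,0,0,-0.1,0,0,0,0,0]}}

```text
clock: 22.6
ee_pos: [0.4311, 0.2587, 0.202]
ee_rot: [0.005, 0.006, -0.706, 0.708]
force: [-0.8, -0.5, -0.1]
gripper_width: 0.0876
```

```bash
python3 -c "
from h import *
go((.642,.108,.23),(.642,.108,.19))
"
```

```text
t 22.6 pos [0.4311 0.2587 0.202 ] F [-0.81 -0.53 -0.11] w 0.0876 q [0.4  0.27 1.76 0.   1.13 1.97]
[-0.42, -0.061, 0.302] [-0.003, 0.001, 0.01]
[-0.422, 0.019, 0.302] [-0.003, 0.001, 0.01]
```

{"fn": "arm_command", "kwargs": {"motion": [0,-0.05,0,0,0,0.01,0,-0.05,-0.061,0.035,0,0,0.01,0,-0.11,-0.061,0.075,0,0,0.01,0,-0.17,-0.061,0.12,0,0,0.01,0,-0.23,-0.061,0.165,0,0,0.01,0,-0.29,-0.061,0.21,0,0,0.01,0,-0.35,-0.061,0.25,0,0,0.01,0,-0.41,-0.061,0.29,0,0,0.01,0]}}

```text
clock: 23.27
ee_pos: [0.638, 0.1128, 0.2297]
ee_rot: [-0.0, 0.001, -0.706, 0.708]
force: [-0.2, 0.7, 0.3]
gripper_width: 0.088
```

{"fn": "arm_command", "kwargs": {"motion": [-0.01,0.02,0.01,0,0,0,0,-0.01,0.05,0.01,0,0,0,0,-0.01,0.08,0.01,0,0,0,0,-0.01,0.08,0.01,0,0,0,0,-0.01,0.08,0.01,0,0,0,0,-0.01,0.08,0.01,0,0,0,0,-0.01,0.08,0.01,0,0,0,0,-0.01,0.08,0.01,0,0,0,0]}}

```text
clock: 23.93
ee_pos: [0.6434, 0.1079, 0.1909]
ee_rot: [-0.001, 0.0, -0.706, 0.708]
force: [-0.1, 0.2, -0.7]
gripper_width: 0.0878
```

```bash
python3 -c "
from h import *
go((.642,.108,.134))
wlook('w8');wcol('w8','blue',.062,(190,320,100,230));wcol('w8','white',.139,(215,300,170,250))
"
```

```text
t 23.93 pos [0.6434 0.1079 0.1909] F [-0.14  0.17 -0.69] w 0.0878 q [ 0.06  0.48  1.45 -0.    1.21  1.63]
[0.003, 0.114, -0.001] [-0.002, 0.001, -0.001]
w8 blue [ 198  136  109   94 2376] [0.6434 0.1083] 0.0469 minencl [array([0.6439, 0.1083]), np.float64(0.0515)]Traceback (most recent call last):
  File "<string>", line 4, in <module>
    wlook('w8');wcol('w8','blue',.062,(190,320,100,230));wcol('w8','white',.139,(215,300,170,250))
                                                         ~~~~^^^^^^^^^^^^^^^^^^^^^^^^^^^^^^^^^^^^^
  File "h.py", line 49, in wcol
    n,l,st,_=cv2.connectedComponentsWithStats(m);i=1+st[1:,4].argmax()
                                                     ~~~~~~~~~~~~~~~^^
ValueError: attempt to get argmax of an empty sequence
```

View pics/w8.png

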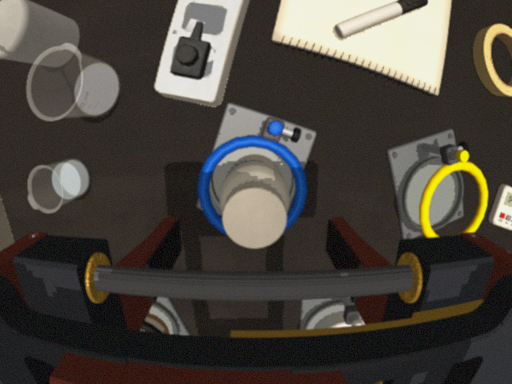

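```bash
python3 -c "
from h import *
s,im=pickle.load(open('pics/w8.pkl','rb'))
print(wcast(im,s,(255,215),.139))
for uv in ((222,215),(289,215)): print(wcast(im,s,uv,.139))
go((.642,.108,.134))
"
```

```text
[0.6449 0.1061 0.139 ]
[0.6449 0.1287 0.139 ]
[0.6449 0.0826 0.139 ]
t 23.98 pos [0.6434 0.1079 0.1907] F [-0.51  0.72 -0.66] w 0.0878 q [ 0.06  0.48  1.45 -0.    1.21  1.63]
[0.003, 0.113, -0.001] [-0.002, 0.001, -0.001]
```

{"fn": "arm_command", "kwargs": {"motion": [0,0.03,0.002,0,0,0,0,0,0.06,0.002,0,0,0,0,0,0.09,0.002,0,0,0,0,0,0.108,0.002,0,0,0,0,0,0.113,0.002,0,0,0,0,0,0.113,0.002,0,0,0,0,0,0.113,0.002,0,0,0,1,0,0.113,0.002,0,0,0,1]}}

```text
clock: 24.65
ee_pos: [0.6442, 0.1068, 0.1353]
ee_rot: [-0.002, -0.0, -0.706, 0.708]
force: [-0.1, -0.3, 0.9]
gripper_width: 0.0779
```

{"fn": "arm_command", "kwargs": {"motion": [0,0,0,0,0,0,1,0,0,0,0,0,0,1,0,0,0,0,0,0,1,0,0,0,0,0,0,1,0,0,0,0,0,0,1,0,0,0,0,0,0,1,0,0,0,0,0,0,1,0,0,0,0,0,0,1]}}

```text
clock: 25.32
ee_pos: [0.6443, 0.1068, 0.1354]
ee_rot: [-0.002, -0.0, -0.706, 0.708]
force: [0.3, -0.6, 2.2]
gripper_width: 0.0457
```

{"fn": "arm_command", "kwargs": {"motion": [0,-0.02,0,0,0,0,1,0,-0.06,0,0,0,0,1,0,-0.12,0,0,0,0,1,0,-0.18,0,0,0,0,1,0,-0.22,0,0,0,0,1,0,-0.24,0,0,0,0,1,0,-0.24,0,0,0,0,1,0,-0.24,0,0,0,0,1]}}

```text
clock: 25.98
ee_pos: [0.6436, 0.1072, 0.2551]
ee_rot: [-0.001, -0.0, -0.706, 0.708]
force: [-0.3, 0.4, -3.2]
gripper_width: 0.0456
```

```bash
python3 -c "
from h import *
go((.626,-.122,.255))
"
```

```text
t 25.98 pos [0.6436 0.1072 0.2551] F [-0.33  0.43 -3.17] w 0.0456 q [ 0.06  0.42  1.38 -0.    1.34  1.63]
[0.036, 0.002, 0.458] [-0.002, 0.001, -0.002]
```

{"fn": "arm_command", "kwargs": {"motion": [0.005,0,0.06,0,0,0,1,0.01,0,0.12,0,0,0,1,0.015,0,0.18,0,0,0,1,0.02,0,0.25,0,0,0,1,0.025,0,0.32,0,0,0,1,0.03,0,0.38,0,0,0,1,0.035,0,0.43,0,0,0,1,0.035,0,0.458,0,0,0,1]}}

```text
clock: 26.65
ee_pos: [0.6245, -0.1244, 0.2533]
ee_rot: [0.001, 0.001, -0.706, 0.708]
force: [0.0, 0.1, -2.5]
gripper_width: 0.0458
```

{"fn": "arm_command", "kwargs": {"motion": [0,0,0,0,0,0,1,0,0,0,0,0,0,1,0,0,0,0,0,0,1,0,0,0,0,0,0,1,0,0,0,0,0,0,1,0,0,0,0,0,0,1,0,0,0,0,0,0,1,0,0,0,0,0,0,1]}}

```text
clock: 27.32
ee_pos: [0.6247, -0.1239, 0.2535]
ee_rot: [0.0, 0.001, -0.706, 0.708]
force: [0.2, -0.3, -3.0]
gripper_width: 0.0453
```

```bash
python3 -c "
from h import *
go((.626,-.122,.215),(.626,-.122,.138))
wlook('w9');wcol('w9','yellow',.062,(190,320,100,230))
"
```

```text
t 27.32 pos [ 0.6247 -0.1239  0.2535] F [ 0.21 -0.26 -3.01] w 0.0453 q [-0.3   0.4   1.41 -0.    1.32  1.27]
[-0.003, 0.077, -0.004] [-0.002, 0.0, 0.001]
[-0.003, 0.231, -0.005] [-0.002, 0.0, 0.001]
w9 yellow [ 207  130   90   68 1527] [ 0.6271 -0.1229] 0.0469 minencl [array([ 0.627 , -0.1229]), np.float64(0.052)]
```

Aligned; lower to 0.138.

{"fn": "arm_command", "kwargs": {"motion": [-0.003,0.04,-0.003,0,0,0,1,-0.003,0.08,-0.003,0,0,0,1,-0.003,0.12,-0.003,0,0,0,1,-0.003,0.16,-0.003,0,0,0,1,-0.003,0.19,-0.003,0,0,0,1,-0.003,0.215,-0.003,0,0,0,1,-0.003,0.228,-0.003,0,0,0,1,-0.003,0.229,-0.003,0,0,0,1]}}

```text
clock: 28.03
ee_pos: [0.625, -0.1227, 0.1375]
ee_rot: [0.002, 0.002, -0.706, 0.708]
force: [-0.6, 0.1, -1.5]
gripper_width: 0.0455
```

{"fn": "arm_command", "kwargs": {"motion": [0,0.001,0,0,0,0,1,0,0.002,0,0,0,0,1,0,0.003,0,0,0,0,1,0,0.004,0,0,0,0,1,0,0.005,0,0,0,0,1,0,0.006,0,0,0,0,1,0,0.006,0,0,0,0,1,0,0.006,0,0,0,0,1]}}

```text
clock: 28.7
ee_pos: [0.6256, -0.1228, 0.1355]
ee_rot: [0.001, 0.001, -0.706, 0.708]
force: [-1.7, 0.9, 6.4]
gripper_width: 0.0451
```

{"fn": "arm_command", "kwargs": {"motion": [0,0,0,0,0,0,0,0,0,0,0,0,0,0,0,0,0,0,0,0,0,0,0,0,0,0,0,0,0,0,0,0,0,0,0,0,0,0,0,0,0,0,0,-0.03,0,0,0,0,0,0,-0.1,0,0,0,0,0]}}

```text
clock: 29.37
ee_pos: [0.6222, -0.1217, 0.1812]
ee_rot: [0.004, 0.004, -0.707, 0.707]
force: [-0.0, -0.2, -0.2]
gripper_width: 0.0877
```

```bash
python3 -c "
from h import *
go((.431,-.011,.235),(.431,-.011,.2))
"
```

```text
t 29.37 pos [ 0.6222 -0.1217  0.1812] F [-0.   -0.15 -0.19] w 0.0877 q [-0.3   0.47  1.49 -0.    1.19  1.27]
[0.384, -0.103, -0.221] [-0.0, -0.0, 0.008]
[0.383, -0.033, -0.221] [-0.0, -0.0, 0.008]
```

{"fn": "arm_command", "kwargs": {"motion": [0,-0.07,0,0,0,0.008,0,0.03,-0.103,-0.02,0,0,0.008,0,0.09,-0.103,-0.05,0,0,0.008,0,0.155,-0.103,-0.09,0,0,0.008,0,0.22,-0.103,-0.13,0,0,0.008,0,0.285,-0.103,-0.165,0,0,0.008,0,0.345,-0.103,-0.2,0,0,0.008,0,0.382,-0.09,-0.221,0,0,0.008,0]}}

```text
clock: 30.03
ee_pos: [0.4287, -0.0097, 0.2289]
ee_rot: [-0.0, -0.0, 0.707, -0.707]
force: [-0.9, 0.3, 0.3]
gripper_width: 0.088
```

{"fn": "arm_command", "kwargs": {"motion": [0,0,0,0,0,0,0,0,0,0,0,0,0,0,0,0.02,0,0,0,0,0,0,0.04,0,0,0,0,0,0,0.05,0,0,0,0,0,0,0.05,0,0,0,0,0,0,0.05,0,0,0,0,0,0,0.05,0,0,0,0,0]}}

```text
clock: 30.7
ee_pos: [0.4297, -0.0101, 0.2043]
ee_rot: [0.0, -0.0, 0.707, -0.707]
force: [-0.0, 0.2, -0.4]
gripper_width: 0.0878
```

```bash
python3 -c "
from h import *
go((.431,-.011,.147))
wlook('w10');wcol('w10','blue',.151,(200,310,160,250));wcol('w10','white',.062,(190,320,100,230))
go((.431,-.011,.147))
"
```

```text
t 30.7 pos [ 0.4297 -0.0101  0.2043] F [-0.03  0.18 -0.39] w 0.0878 q [-0.18  0.16  1.91  0.    1.07  1.39]
[-0.003, 0.115, 0.002] [0.0, 0.0, -0.0]
w10 blue [ 225  176   64   68 3330] [ 0.4334 -0.0129] 0.0228 minencl [array([ 0.4338, -0.0132]), np.float64(0.0244)]
w10 white [ 203  110  102  115 4169] [ 0.4474 -0.009 ] 0.0487 minencl [array([ 0.4507, -0.0107]), np.float64(0.0661)]
t 30.75 pos [ 0.4296 -0.01    0.2044] F [0.09 0.13 0.52] w 0.0876 q [-0.18  0.16  1.91  0.    1.07  1.39]
[-0.003, 0.115, 0.002] [0.0, 0.0, -0.0]
```

View pics/w10.png

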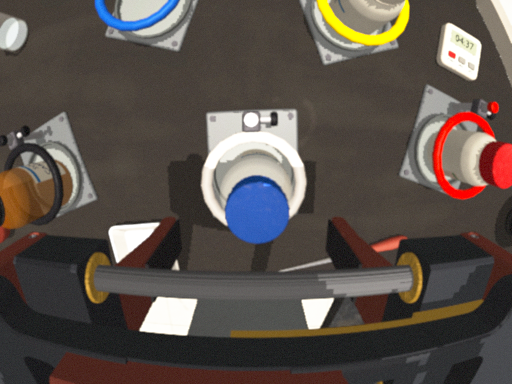

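{"fn": "arm_command", "kwargs": {"motion": [-0.006,0.03,0.005,0,0,0,0,-0.006,0.06,0.005,0,0,0,0,-0.006,0.09,0.005,0,0,0,0,-0.006,0.11,0.005,0,0,0,0,-0.006,0.115,0.005,0,0,0,0,-0.006,0.115,0.005,0,0,0,0,-0.006,0.115,0.005,0,0,0,1,-0.006,0.115,0.005,0,0,0,1]}}

```text
clock: 31.42
ee_pos: [0.4333, -0.0126, 0.1477]
ee_rot: [-0.001, -0.001, -0.707, 0.707]
force: [-0.7, 0.9, -0.1]
gripper_width: 0.0776
```

{"fn": "arm_command", "kwargs": {"motion": [0,0,0,0,0,0,1,0,0,0,0,0,0,1,0,0,0,0,0,0,1,0,0,0,0,0,0,1,0,0,0,0,0,0,1,0,0,0,0,0,0,1,0,0,0,0,0,0,1,0,0,0,0,0,0,1]}}

```text
clock: 32.08
ee_pos: [0.4335, -0.0126, 0.1478]
ee_rot: [-0.001, -0.001, -0.707, 0.707]
force: [0.5, 0.8, 3.1]
gripper_width: 0.0456
```

{"fn": "arm_command", "kwargs": {"motion": [0,-0.02,0,0,0,0,1,0,-0.06,0,0,0,0,1,0,-0.12,0,0,0,0,1,0,-0.18,0,0,0,0,1,0,-0.22,0,0,0,0,1,0,-0.24,0,0,0,0,1,0,-0.24,0,0,0,0,1,0,-0.24,0,0,0,0,1]}}

```text
clock: 32.75
ee_pos: [0.433, -0.0126, 0.2675]
ee_rot: [-0.001, -0.001, -0.707, 0.707]
force: [0.2, -0.4, -3.7]
gripper_width: 0.0453
```

```bash
python3 -c "
from h import *
go((.6435,.108,.267))
"
```

```text
t 32.75 pos [ 0.433  -0.0126  0.2675] F [ 0.23 -0.45 -3.7 ] w 0.0453 q [-0.19  0.09  1.82  0.    1.23  1.38]
[-0.421, 0.002, -0.241] [-0.0, 0.0, -0.001]
```

{"fn": "arm_command", "kwargs": {"motion": [-0.05,0,-0.03,0,0,0,1,-0.105,0,-0.06,0,0,0,1,-0.165,0,-0.095,0,0,0,1,-0.225,0,-0.13,0,0,0,1,-0.285,0,-0.165,0,0,0,1,-0.34,0,-0.195,0,0,0,1,-0.39,0,-0.225,0,0,0,1,-0.421,0,-0.241,0,0,0,1]}}

```text
clock: 33.42
ee_pos: [0.6448, 0.1097, 0.2648]
ee_rot: [0.0, -0.001, 0.707, -0.707]
force: [0.2, -0.2, -2.5]
gripper_width: 0.0454
```

{"fn": "arm_command", "kwargs": {"motion": [0,0,0,0,0,0,1,0,0,0,0,0,0,1,0,0,0,0,0,0,1,0,0,0,0,0,0,1,0,0,0,0,0,0,1,0,0,0,0,0,0,1,0,0,0,0,0,0,1,0,0,0,0,0,0,1]}}

```text
clock: 34.08
ee_pos: [0.6446, 0.1094, 0.2652]
ee_rot: [0.0, -0.0, 0.707, -0.707]
force: [-0.8, 0.1, -2.8]
gripper_width: 0.0454
```

```bash
python3 -c "
from h import *
wlook('w11');wcol('w11','blue',.062,(190,320,90,210))
go((.6435,.108,.151))
"
```

```text
w11 blue [ 211  133   86   60 1209] [0.6438 0.1086] 0.0467 minencl [array([0.6444, 0.1083]), np.float64(0.0515)]
t 34.13 pos [0.6447 0.1095 0.2652] F [ 0.84 -0.89 -3.51] w 0.0456 q [0.06 0.42 1.36 0.   1.36 1.63]
[0.002, 0.228, 0.003] [0.0, 0.001, 0.0]
```

View pics/w11.png

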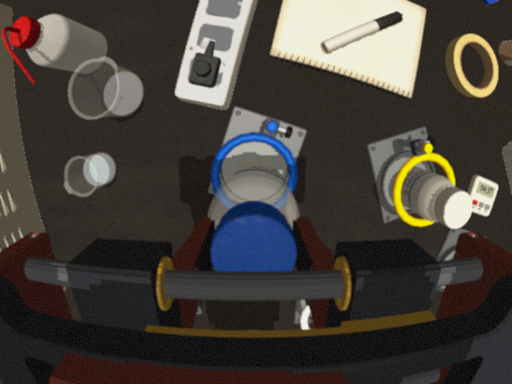

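Blue bottle centred on the blue collar (centre at about (254,170)); white stands in the spare. Lower.

{"fn": "arm_command", "kwargs": {"motion": [0.002,0.04,0.003,0,0,0,1,0.002,0.08,0.003,0,0,0,1,0.002,0.12,0.003,0,0,0,1,0.002,0.16,0.003,0,0,0,1,0.002,0.19,0.003,0,0,0,1,0.002,0.215,0.003,0,0,0,1,0.002,0.228,0.003,0,0,0,1,0.002,0.228,0.003,0,0,0,1]}}

```text
clock: 34.8
ee_pos: [0.6427, 0.1079, 0.1497]
ee_rot: [-0.001, -0.001, 0.707, -0.707]
force: [-0.4, 0.8, -2.8]
gripper_width: 0.0452
```

{"fn": "arm_command", "kwargs": {"motion": [0,0.001,0,0,0,0,1,0,0.002,0,0,0,0,1,0,0.003,0,0,0,0,1,0,0.004,0,0,0,0,1,0,0.005,0,0,0,0,1,0,0.006,0,0,0,0,1,0,0.006,0,0,0,0,1,0,0.006,0,0,0,0,1]}}

```text
clock: 35.47
ee_pos: [0.6434, 0.108, 0.1481]
ee_rot: [-0.0, -0.001, 0.707, -0.707]
force: [-0.8, -0.5, 5.6]
gripper_width: 0.0455
```

Contact. Release, go back to the white bottle in the spare.

{"fn": "arm_command", "kwargs": {"motion": [0,0,0,0,0,0,0,0,0,0,0,0,0,0,0,0,0,0,0,0,0,0,0,0,0,0,0,0,0,0,0,0,0,0,0,0,0,0,0,0,0,0,0,-0.03,0,0,0,0,0,0,-0.1,0,0,0,0,0]}}

```text
clock: 36.13
ee_pos: [0.6399, 0.1077, 0.1936]
ee_rot: [0.004, 0.004, -0.707, 0.707]
force: [0.3, -0.1, 0.4]
gripper_width: 0.0876
```

```bash
python3 -c "
from h import *
go((.6255,-.123,.235),(.6255,-.123,.2))
"
```

```text
t 36.13 pos [0.6399 0.1077 0.1936] F [ 0.25 -0.05  0.37] w 0.0876 q [0.06 0.48 1.45 0.   1.23 1.63]
[0.03, -0.082, 0.461] [-0.0, 0.0, 0.007]
[0.029, -0.012, 0.461] [-0.0, 0.0, 0.007]
```

{"fn": "arm_command", "kwargs": {"motion": [0,-0.06,0,0,0,0.007,0,0.002,-0.082,0.04,0,0,0.007,0,0.005,-0.082,0.11,0,0,0.007,0,0.01,-0.082,0.18,0,0,0.007,0,0.015,-0.082,0.25,0,0,0.007,0,0.02,-0.082,0.32,0,0,0.007,0,0.025,-0.082,0.39,0,0,0.007,0,0.029,-0.08,0.45,0,0,0.007,0]}}

```text
clock: 36.8
ee_pos: [0.6257, -0.1195, 0.234]
ee_rot: [-0.0, 0.0, -0.707, 0.707]
force: [-0.1, -0.1, -0.0]
gripper_width: 0.0879
```

```bash
python3 -c "
from h import *
go((.6255,-.123,.135))
"
```

```text
t 36.8 pos [ 0.6257 -0.1195  0.234 ] F [-0.08 -0.06 -0.02] w 0.0879 q [-0.3   0.42  1.44 -0.    1.28  1.27]
[0.0, 0.198, 0.007] [-0.001, 0.0, 0.0]
```

{"fn": "arm_command", "kwargs": {"motion": [0,0.01,0.007,0,0,0,0,0,0.06,0.007,0,0,0,0,0,0.11,0.007,0,0,0,0,0,0.155,0.007,0,0,0,0,0,0.185,0.007,0,0,0,0,0,0.198,0.007,0,0,0,0,0,0.198,0.007,0,0,0,0,0,0.198,0.007,0,0,0,0]}}

```text
clock: 37.47
ee_pos: [0.6259, -0.1228, 0.1352]
ee_rot: [-0.0, 0.0, -0.707, 0.707]
force: [-0.2, -0.4, 0.1]
gripper_width: 0.0876
```

{"fn": "arm_command", "kwargs": {"motion": [0,0,0,0,0,0,1,0,0,0,0,0,0,1,0,0,0,0,0,0,1,0,0,0,0,0,0,1,0,0,0,0,0,0,1,0,0,0,0,0,0,1,0,0,0,0,0,0,1,0,0,0,0,0,0,1]}}

```text
clock: 38.13
ee_pos: [0.626, -0.1229, 0.1354]
ee_rot: [-0.0, 0.0, -0.707, 0.707]
force: [-0.7, -0.1, 0.7]
gripper_width: 0.0454
```

{"fn": "arm_command", "kwargs": {"motion": [0,-0.02,0,0,0,0,1,0,-0.06,0,0,0,0,1,0,-0.12,0,0,0,0,1,0,-0.18,0,0,0,0,1,0,-0.22,0,0,0,0,1,0,-0.24,0,0,0,0,1,0,-0.24,0,0,0,0,1,0,-0.24,0,0,0,0,1]}}

```text
clock: 38.8
ee_pos: [0.6257, -0.1226, 0.2551]
ee_rot: [-0.0, 0.0, -0.707, 0.707]
force: [-0.3, -0.2, -2.7]
gripper_width: 0.0455
```

```bash
python3 -c "
from h import *
go((.433,-.01,.255))
"
```

```text
t 38.8 pos [ 0.6257 -0.1226  0.2551] F [-0.28 -0.18 -2.69] w 0.0455 q [-0.3   0.4   1.41 -0.    1.33  1.27]
[0.385, -0.0, -0.225] [-0.001, 0.0, 0.0]
```

{"fn": "arm_command", "kwargs": {"motion": [0.05,0,-0.03,0,0,0,1,0.1,0,-0.058,0,0,0,1,0.155,0,-0.09,0,0,0,1,0.21,0,-0.12,0,0,0,1,0.265,0,-0.155,0,0,0,1,0.32,0,-0.187,0,0,0,1,0.36,0,-0.21,0,0,0,1,0.385,0,-0.225,0,0,0,1]}}

```text
clock: 39.47
ee_pos: [0.4287, -0.0088, 0.2529]
ee_rot: [-0.002, -0.002, 0.707, -0.707]
force: [0.0, -0.4, -2.6]
gripper_width: 0.0455
```

{"fn": "arm_command", "kwargs": {"motion": [0,0,0,0,0,0,1,0,0,0,0,0,0,1,0,0,0,0,0,0,1,0,0,0,0,0,0,1,0,0,0,0,0,0,1,0,0,0,0,0,0,1,0,0,0,0,0,0,1,0,0,0,0,0,0,1]}}

```text
clock: 40.13
ee_pos: [0.4291, -0.009, 0.2529]
ee_rot: [-0.002, -0.002, 0.707, -0.707]
force: [0.7, -1.6, -2.2]
gripper_width: 0.0456
```

```bash
python3 -c "
from h import *
wlook('w12')
go((.433,-.01,.138))
s,im=pickle.load(open('pics/w12.pkl','rb'))
print(wproj(im,s,(.433,-.01,.064)))
"
```

```text
t 40.18 pos [ 0.429  -0.0089  0.2529] F [ 0.06  0.5  -2.57] w 0.0453 q [-0.18  0.1   1.84 -0.    1.2   1.39]
[-0.009, 0.23, 0.002] [0.0, 0.001, 0.004]
[253.9 173. ]
```

View pics/w12.png

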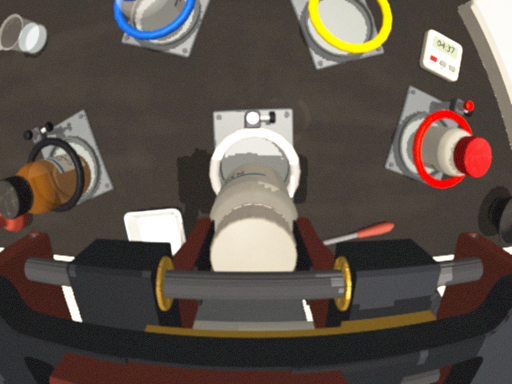

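{"fn": "arm_command", "kwargs": {"motion": [-0.009,0.02,0.003,0,0,0.004,1,-0.009,0.06,0.003,0,0,0.004,1,-0.009,0.11,0.003,0,0,0.004,1,-0.009,0.15,0.003,0,0,0.004,1,-0.009,0.19,0.003,0,0,0.004,1,-0.009,0.215,0.003,0,0,0.004,1,-0.009,0.228,0.003,0,0,0.004,1,-0.009,0.228,0.003,0,0,0.004,1]}}

```text
clock: 40.85
ee_pos: [0.432, -0.0102, 0.1378]
ee_rot: [-0.001, -0.001, 0.707, -0.707]
force: [-0.3, -0.0, -2.8]
gripper_width: 0.0454
```

{"fn": "arm_command", "kwargs": {"motion": [0,0.001,0,0,0,0,1,0,0.002,0,0,0,0,1,0,0.003,0,0,0,0,1,0,0.004,0,0,0,0,1,0,0.005,0,0,0,0,1,0,0.006,0,0,0,0,1,0,0.006,0,0,0,0,1,0,0.006,0,0,0,0,1]}}

```text
clock: 41.52
ee_pos: [0.4328, -0.0103, 0.1353]
ee_rot: [-0.0, -0.001, 0.707, -0.707]
force: [0.6, 0.4, 5.0]
gripper_width: 0.0455
```

{"fn": "arm_command", "kwargs": {"motion": [0,0,0,0,0,0,0,0,0,0,0,0,0,0,0,0,0,0,0,0,0,0,0,0,0,0,0,0,0,0,0,0,0,0,0,0,0,0,0,0,0,0,0,-0.03,0,0,0,0,0,0,-0.1,0,0,0,0,0]}}

```text
clock: 42.18
ee_pos: [0.4296, -0.0098, 0.1827]
ee_rot: [-0.003, -0.003, 0.708, -0.706]
force: [-0.3, 0.5, -0.2]
gripper_width: 0.0877
```

{"fn": "arm_command", "kwargs": {"motion": [0,-0.06,0,0,0,0,0,0,-0.12,0,0,0,0,0,0,-0.18,0,0,0,0,0,0,-0.24,0,0,0,0,0,0,-0.3,0,0,0,0,0,0,-0.36,0,0,0,0,0,0,-0.36,0,0,0,0,0,0,-0.36,0,0,0,0,0]}}

```text
clock: 42.85
ee_pos: [0.4322, -0.0104, 0.3642]
ee_rot: [-0.002, -0.002, 0.708, -0.707]
force: [0.3, -0.3, -1.6]
gripper_width: 0.0878
```

Run:
```python
from h import *
from plant import bot
go((.43,-.01,.3))
wlook('w13')
ims={n:bot.get_image(n) for n in ('scene','side')}
a=ims['scene']['color'][140:340,90:320,::-1];b=ims['side']['color'][100:240,80:340,::-1]
cv2.imwrite('pics/fin.png',cv2.resize(a,None,fx=3.4,fy=3,interpolation=cv2.INTER_CUBIC))
im=ims['scene'];W=cloud(im)
for k,(c,h) in dict(black=((.434,.26),.159),white=((.433,-.01),.139),blue=((.6435,.108),.151),red=((.4675,-.258),.129)).items():
    d=np.hypot(W[...,0]-c[0],W[...,1]-c[1]);p=W[(d<.035)&(W[...,2]>h-.03)&(W[...,2]<h+.03)]
    top=p[p[:,2]>np.percentile(p[:,2],97)-.006];print(k,c,h,len(p),np.percentile(p[:,2],[90,97]).round(4),top.mean(0).round(4))
```

```text
t 42.85 pos [ 0.4322 -0.0104  0.3642] F [ 0.25 -0.29 -1.59] w 0.0878 q [-0.18  0.01  1.66  0.    1.48  1.39]
[0.004, 0.128, -0.001] [0.001, 0.0, 0.004]
black (0.434, 0.26) 0.159 210 [0.1621 0.1642] [0.4252 0.2605 0.1609]
white (0.433, -0.01) 0.139 180 [0.142  0.1441] [ 0.4278 -0.0084  0.1413]
blue (0.6435, 0.108) 0.151 167 [0.1542 0.1565] [0.6379 0.1089 0.1532]
red (0.4675, -0.258) 0.129 153 [0.1322 0.1332] [ 0.4641 -0.2568  0.1304]
```

View pics/fin.png

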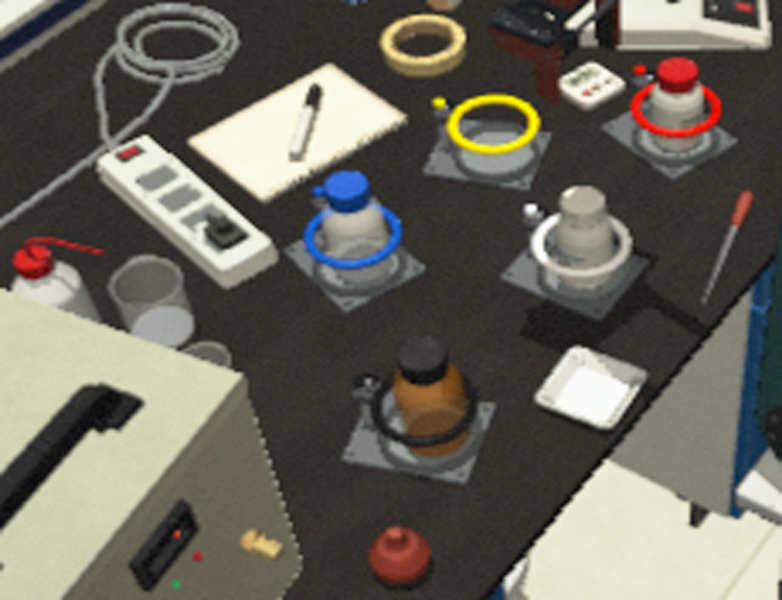

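View pics/w13.png

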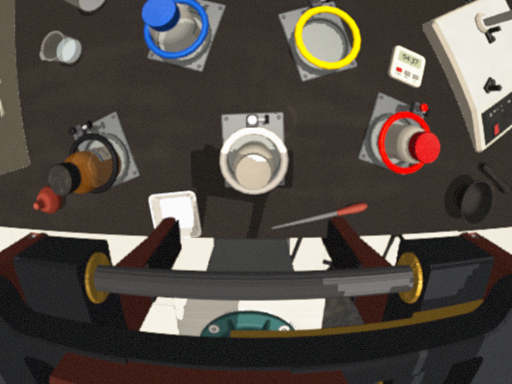

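Run:
```python
from h import *
from plant import bot
im=bot.get_image('scene');pickle.dump(im,open('pics/fin.pkl','rb'))
H=cv2.cvtColor(im['color'],cv2.COLOR_RGB2HSV);m=(H[...,0]>3)&(H[...,0]<22)&(H[...,1]>110)&(H[...,2]>50)
m[:, :195]=0;m[:,240:]=0;m[:248]=0;m[300:]=0
for r in range(250,296,3):
    x=np.where(m[r])[0]
    if len(x): print(r,x.min(),x.max(),(x.min()+x.max())/2)
for b in ((.434,.26),(.428,.26),(.425,.2605)):
    print(b,[proj(im,np.array([*b,z])).round(1).tolist() for z in (.009,.06,.1,.135,.159)])
cv2.imwrite('pics/blk.png',cv2.resize(im['color'][240:310,190:260,::-1],None,fx=8,fy=8,interpolation=cv2.INTER_CUBIC))
```

```text
Traceback (most recent call last):
FileNotFoundError: [Errno 2] No such file or directory: 'pics/fin.pkl'
```

```bash
pwd; ls -la . pics | head -40
```

```text
.
.:
total 16
drwxr-xr-x  3 agent agent 4096 Dec  7 03:09 .
drwxr-xr-x 23 root  root  4096 Dec  7 03:08 ..
-rw-r--r--  1 agent agent 3002 Dec  7 03:13 h.py
drwxr-xr-x  2 agent agent 4096 Dec  7 03:21 pics

pics:
total 24680
drwxr-xr-x 2 agent agent    4096 Dec  7 03:21 .
drwxr-xr-x 3 agent agent    4096 Dec  7 03:09 ..
-rw-r--r-- 1 agent agent  403561 Dec  7 03:08 d0z.png
-rw-r--r-- 1 agent agent  625377 Dec  7 03:21 fin.png
-rw-r--r-- 1 agent agent  617722 Dec  7 03:08 s0z.png
-rw-r--r-- 1 agent agent 1376832 Dec  7 03:08 scene0.pkl
-rw-r--r-- 1 agent agent  358917 Dec  7 03:08 scene0.png
-rw-r--r-- 1 agent agent 1376832 Dec  7 03:08 side0.pkl
-rw-r--r-- 1 agent agent  307218 Dec  7 03:08 side0.png
-rw-r--r-- 1 agent agent  356828 Dec  7 03:11 w1.png
-rw-r--r-- 1 agent agent 1377409 Dec  7 03:18 w10.pkl
-rw-r--r-- 1 agent agent  345684 Dec  7 03:18 w10.png
-rw-r--r-- 1 agent agent 1377409 Dec  7 03:19 w11.pkl
-rw-r--r-- 1 agent agent  364591 Dec  7 03:19 w11.png
-rw-r--r-- 1 agent agent 1377409 Dec  7 03:20 w12.pkl
-rw-r--r-- 1 agent agent  347575 Dec  7 03:20 w12.png
-rw-r--r-- 1 agent agent 1377409 Dec  7 03:21 w13.pkl
-rw-r--r-- 1 agent agent  362485 Dec  7 03:21 w13.png
-rw-r--r-- 1 agent agent  358059 Dec  7 03:11 w2.png
-rw-r--r-- 1 agent agent  362171 Dec  7 03:12 w3.png
-rw-r--r-- 1 agent agent 1377409 Dec  7 03:13 w4.pkl
-rw-r--r-- 1 agent agent  334502 Dec  7 03:13 w4.png
-rw-r--r-- 1 agent agent 1377409 Dec  7 03:14 w5.pkl
-rw-r--r-- 1 agent agent  358762 Dec  7 03:14 w5.png
-rw-r--r-- 1 agent agent 1377409 Dec  7 03:15 w6.pkl
-rw-r--r-- 1 agent agent  364854 Dec  7 03:15 w6.png
-rw-r--r-- 1 agent agent 1377409 Dec  7 03:16 w7.pkl
-rw-r--r-- 1 agent agent  343496 Dec  7 03:16 w7.png
-rw-r--r-- 1 agent agent 1377409 Dec  7 03:17 w8.pkl
-rw-r--r-- 1 agent agent  360393 Dec  7 03:17 w8.png
-rw-r--r-- 1 agent agent 1377409 Dec  7 03:17 w9.pkl
```

The directory is there, so that failure isn't explained by a missing path. I'll retry with absolute paths.

Run:
```python
from h import *
from plant import bot
im=bot.get_image('scene')
H=cv2.cvtColor(im['color'],cv2.COLOR_RGB2HSV);m=(H[...,0]>3)&(H[...,0]<22)&(H[...,1]>110)&(H[...,2]>50)
m[:, :195]=0;m[:,240:]=0;m[:248]=0;m[300:]=0
for r in range(250,296,3):
    x=np.where(m[r])[0]
    if len(x): print(r,x.min(),x.max(),(x.min()+x.max())/2)
for b in ((.434,.26),(.428,.26),(.425,.2605)):
    print(b,[proj(im,np.array([*b,z])).round(1).tolist() for z in (.009,.06,.1,.135,.159)])
print(cv2.imwrite('pics/blk2.png',cv2.resize(im['color'][240:310,190:260,::-1],None,fx=8,fy=8,interpolation=cv2.INTER_CUBIC)))
```

```text
262 221 223 222.0
265 206 225 215.5
268 205 226 215.5
271 206 226 216.0
274 207 226 216.5
277 208 226 217.0
280 209 224 216.5
283 210 227 218.5
286 223 226 224.5
289 211 224 217.5
(0.434, 0.26) [[216.0, 283.3], [214.7, 274.5], [213.6, 267.4], [212.7, 261.0], [212.0, 256.4]]
(0.428, 0.26) [[217.5, 284.1], [216.2, 275.4], [215.1, 268.3], [214.2, 261.8], [213.5, 257.3]]
(0.425, 0.2605) [[218.1, 284.6], [216.8, 275.9], [215.8, 268.8], [214.9, 262.4], [214.2, 257.8]]
True
```

View pics/blk2.png

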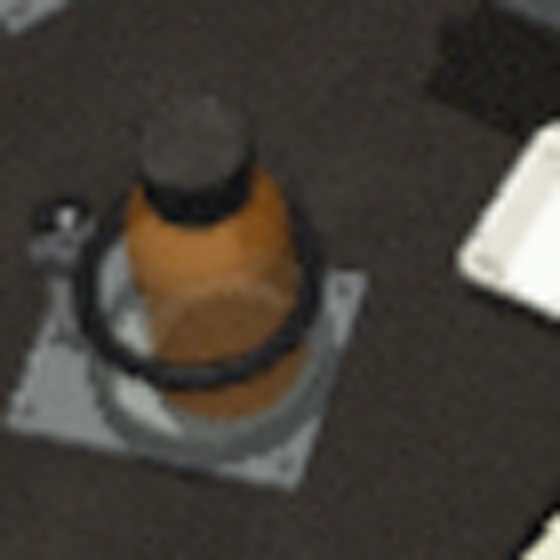

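Run:
```python
from h import *
s,im=pickle.load(open('pics/w13.pkl','rb'))
for n,uv,z in (('blk cap',(65,178),.159),('red cap',(425.5,149),.129),('white cap',(257,170),.139),('blue cap',(160.5,15),.151)): print(n,wcast(im,s,uv,z))
print(cv2.imwrite('pics/w13z.png',cv2.resize(im['color'][100:230,20:150,::-1],None,fx=5,fy=4.5,interpolation=cv2.INTER_CUBIC)))
go((.434,.26,.3))
```

```text
blk cap [0.4294 0.2488 0.159 ]
red cap [ 0.4659 -0.2557  0.129 ]
white cap [ 0.4331 -0.0151  0.139 ]
blue cap [0.6328 0.104  0.151 ]
True
t 43.1 pos [ 0.4304 -0.0101  0.3611] F [0.74 0.42 0.91] w 0.0877 q [-0.18  0.02  1.66  0.    1.48  1.39]
[-0.009, 0.124, -0.54] [0.002, 0.0, 0.008]
```

View pics/w13z.png

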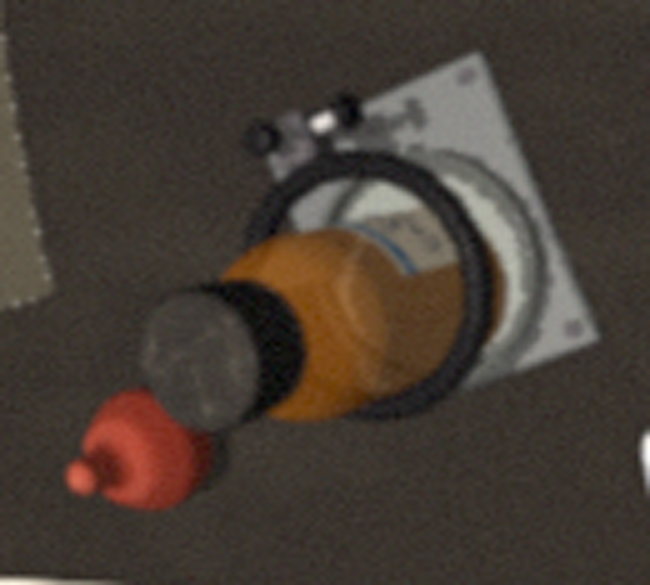

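{"fn": "arm_command", "kwargs": {"motion": [0,0.02,-0.06,0,0,0,0,0,0.05,-0.13,0,0,0,0,0,0.08,-0.2,0,0,0,0,0,0.1,-0.27,0,0,0,0,0,0.12,-0.34,0,0,0,0,0,0.124,-0.41,0,0,0,0,-0.004,0.124,-0.47,0,0,0,0,-0.008,0.124,-0.53,0,0,0,0]}}

```text
clock: 43.77
ee_pos: [0.4322, 0.2566, 0.2983]
ee_rot: [-0.005, -0.006, 0.708, -0.706]
force: [1.3, 0.2, -0.7]
gripper_width: 0.0878
```

{"fn": "arm_command", "kwargs": {"motion": [0,0.05,0,0,0,0,0,0,0.1,0,0,0,0,0,0,0.14,0,0,0,0,0,0,0.16,0,0,0,0,0,0,0.16,0,0,0,0,0,0,0.16,0,0,0,0,0,0,0.16,0,0,0,0,0,0,0.16,0,0,0,0,0]}}

```text
clock: 44.43
ee_pos: [0.4321, 0.2569, 0.2195]
ee_rot: [-0.004, -0.005, 0.708, -0.706]
force: [-0.5, -0.0, -0.7]
gripper_width: 0.0878
```

```bash
python3 -c "
from h import *
go((.434,.26,.155))
wlook('w14')
s,im=pickle.load(open('pics/w14.pkl','rb'))
print(wproj(im,s,(.434,.26,.159)),wproj(im,s,(.434,.26,.064)))
"
```

```text
t 44.43 pos [0.4321 0.2569 0.2195] F [-0.45 -0.02 -0.73] w 0.0878 q [0.39 0.25 1.74 0.01 1.16 1.96]
[-0.006, 0.129, -0.006] [0.002, 0.001, 0.009]
[248.5 209.4] [250.2 180. ]
```

View pics/w14.png

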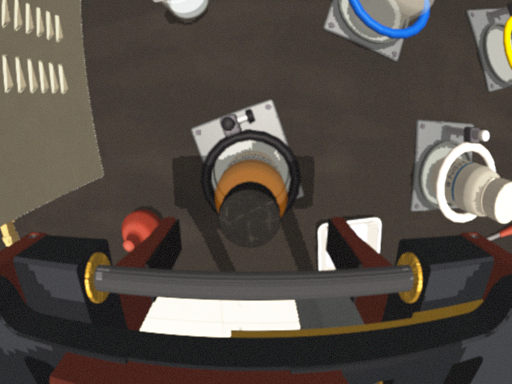

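The black bottle stands a few mm toward the robot inside its collar. It is upright and seated: cap height matches the start, and cap, shoulder and foot all lie on one vertical. I'll retreat and hand in.

{"fn": "arm_command", "kwargs": {"motion": [0,-0.06,0,0,0,0,0,0,-0.12,0,0,0,0,0,0,-0.18,0,0,0,0,0,0,-0.24,0,0,0,0,0,0,-0.28,0,0,0,0,0,0,-0.28,0,0,0,0,0,0,-0.28,0,0,0,0,0,0,-0.28,0,0,0,0,0]}}

```text
clock: 45.15
ee_pos: [0.4333, 0.2563, 0.359]
ee_rot: [-0.005, -0.005, 0.708, -0.706]
force: [-0.5, -0.4, -0.1]
gripper_width: 0.088
```

```bash
python3 -c "
from h import *
from plant import bot
go((.434,.26,.3))
print(bot.sign_off())
"
```

```text
t 45.15 pos [0.4333 0.2563 0.359 ] F [-0.47 -0.41 -0.05] w 0.088 q [0.39 0.13 1.53 0.01 1.49 1.96]
[-0.003, 0.118, -0.007] [0.002, 0.0, 0.009]
the job is handed in; nothing more can be done
None
```

All four bottles are now in the stands that match their caps, and the yellow spare is empty. I handed the job in at about 45 s.

Red and black had been swapped with each other, and so had white and blue. I parked one bottle of each pair in the spare to swap them back. I lowered each bottle until the wrist force showed contact (5–8 N) and only then opened the gripper. The beaker was not touched.

**Final checks:** the scene and wrist pictures show every bottle in the right stand. The cap heights read about 4–5 mm above nominal, just as they did at the start, so all four are right down in the trays. The arm was clear, with no force on the tool.

**What was less than perfect:**
- The black bottle stands roughly 6–9 mm off centre toward the robot, close to or touching the inside of its collar. In the scene picture its cap, shoulder and foot line up vertically, so it is upright, and I left it.
- Quick readings from one high wrist picture disagreed with the scene camera by up to about 1 cm for some caps. I trusted the scene view and, for black, a closer wrist view.
- One checking script failed to save a file for a reason I did not find; rerunning it worked.

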